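Strip the snug stub caps from a bike-rack crossbar

TASK

Slide the parts pan across the bench from its waiting outline to the loading outline in front of the bike-rack crossbar, hook the puller under the brim of each cap on the crossbar and pull it straight up until it pops loose (fingers must not touch a cap that is still seated), and put every cap in the pan while it stands on the loading outline. Then slide the loaded pan back into its waiting outline, square to it, and leave the puller standing upright on its mat. Slide the pan, never lift it, and leave everything else on the bench alone.

Things in the scene. Friction and masses are not known exactly. Their poses are not given: they have to be found in the camera images.
- crossbar: grey steel bike-rack crossbar bolted to the bench, 70 (x) x 300 (y) x 40 mm high, origin at the centre of its underside, y along its length. On its top (40 mm up) stand three bare-steel square stubs, 21 x 21 mm and 50 mm tall, at y = -105, 0 and +105 mm. Some or all of the stubs carry a snug cap.
- stub0 (a point): foot of the stub at y = -105 mm of the crossbar, 40 mm above the bench: where a seated cap0 has its origin; axes as the crossbar. Two sprung balls in the stub hold a lip inside the cap: about 8 N straight up pulls it past them; the cap then stays loose on the stub about 14 mm higher and lifts off freely (36 mm more to clear the stub)
- stub1 (a point): foot of the stub at y = 0 mm of the crossbar, 40 mm above the bench: where a seated cap1 has its origin; axes as the crossbar. Two sprung balls in the stub hold a lip inside the cap: about 8 N straight up pulls it past them; the cap then stays loose on the stub about 14 mm higher and lifts off freely (36 mm more to clear the stub)
- stub2 (a point): foot of the stub at y = 105 mm of the crossbar, 40 mm above the bench: where a seated cap2 has its origin; axes as the crossbar. Two sprung balls in the stub hold a lip inside the cap: about 8 N straight up pulls it past them; the cap then stays loose on the stub about 14 mm higher and lifts off freely (36 mm more to clear the stub)
- cap0: black plastic square push-on cap of stub0 (may be absent), 36 x 36 mm, 62 mm tall, about 60 g, hollow, open below, sides parallel to the crossbar when seated. A square brim 56 x 56 mm runs round it, from 18 to 23 mm above its lower edge; above it the plain crown, 36 mm square, is 39 mm tall. Origin at the centre of the lower edge, z up
- cap1: black plastic square push-on cap of stub1 (may be absent), 36 x 36 mm, 62 mm tall, about 60 g, hollow, open below, sides parallel to the crossbar when seated. A square brim 56 x 56 mm runs round it, from 18 to 23 mm above its lower edge; above it the plain crown, 36 mm square, is 39 mm tall. Origin at the centre of the lower edge, z up
- cap2: black plastic square push-on cap of stub2 (may be absent), 36 x 36 mm, 62 mm tall, about 60 g, hollow, open below, sides parallel to the crossbar when seated. A square brim 56 x 56 mm runs round it, from 18 to 23 mm above its lower edge; above it the plain crown, 36 mm square, is 39 mm tall. Origin at the centre of the lower edge, z up
- puller: stirrup-shaped steel puller, standing, 40 (x) x 78 (y) x 134 mm high, 0.25 kg; origin: centre of the underside, z up. Two ledges at the foot, 7 mm thick, 40 mm long in x, leave a 44 mm gap in y; two legs, 64 mm apart inside; bridge 66 to 74 mm up; above it the handle, 28 (x) x 20 (y) mm, to 134 mm. Slid along its x over a cap, the legs pass beside the brim and the ledges go under it
- puller_mat: flat black mat 100 (x) x 130 (y) mm, 1 mm thick, fixed to the bench to one side, on which the puller stands at the start; origin at its centre at bench level
- pan: open aluminium parts pan 120 (x) x 180 (y) x 28 mm high, walls and floor 5 mm, about 0.7 kg; an upright tab handle 36 (x) x 14 (y) mm, rising to 70 mm above the bench, stands outside its -y end, centred at y = -97 mm. Origin at the centre of the underside of the pan without the handle
- wait_mark: outline of pale tape on the bench, 154 (x) x 214 (y) mm, to the left or right: the pan's waiting place, where it stands at the start. Origin at its centre, axes as the pan's when it lies square in it
- load_mark: the same tape outline in the middle of the bench, on the robot's side of the crossbar: the pan's loading place. Origin at its centre, axes as the pan's when it lies square in it
- jar: bystander, to be left alone: glass jar with a steel lid, 72 mm across, 100 mm tall; origin at the centre of its underside
- oil_filter: bystander, to be left alone: white can-shaped oil filter, 76 mm across, 90 mm tall; origin at the centre of its underside
- wrench: bystander, to be left alone: steel wrench 180 mm long, lying
- screwdriver: bystander, to be left alone: screwdriver 200 mm long, lying
- tape_roll: bystander, to be left alone: grey roll of tape, 100 mm across, 45 mm high, lying flat; origin at the centre of its underside
- spray_can: bystander, to be left alone: bare aluminium spray can, 64 mm across, 180 mm tall; origin at the centre of its underside
- sanding_block: bystander, to be left alone: wooden sanding block 55 x 110 x 30 mm; origin at the centre of its underside
Mind the look-alikes: they are no part of the job. What is shaped like the pan but orange or turquoise is not meant.

How it is judged (in metres and radians):
On the way, in this order (a step that is already met when the one before it is completed fails the run):
1. the pan stands on the loading mark (horizontal distance between pan and load_mark below 0.025 m and angle between the y axis of pan and the y axis of load_mark, either way round below 0.2 rad and height (world z) of pan below 0.005 m), for 0.3 s.
2. all the caps lie in the pan while it stands on the loading mark (all of step 1 and x of cap0 in the frame of pan between -0.058 and 0.058 m and y of cap0 in the frame of pan between -0.088 and 0.088 m and z of each of cap0, cap1, cap2 in the frame of pan below 0.05 m and x of cap1 in the frame of pan between -0.058 and 0.058 m and y of cap1 in the frame of pan between -0.088 and 0.088 m and x of cap2 in the frame of pan between -0.058 and 0.058 m and y of cap2 in the frame of pan between -0.088 and 0.088 m), for 0.3 s.
At the end, for the whole second after the job is handed in: The pan rests flat on the waiting mark (centre within 25 mm, turned less than 0.2 rad), every cap that was there lies inside it (any way up), and the puller stands upright on its mat (within 30 mm of its centre, tilt under 0.1 rad); all at rest (horizontal distance between pan and wait_mark below 0.025 m and angle between the y axis of pan and the y axis of wait_mark, either way round below 0.2 rad and height (world z) of pan below 0.005 m and x of cap0 in the frame of pan between -0.058 and 0.058 m and y of cap0 in the frame of pan between -0.088 and 0.088 m and z of each of cap0, cap1, cap2 in the frame of pan below 0.05 m and x of cap1 in the frame of pan between -0.058 and 0.058 m and y of cap1 in the frame of pan between -0.088 and 0.088 m and x of cap2 in the frame of pan between -0.058 and 0.058 m and y of cap2 in the frame of pan between -0.088 and 0.088 m and horizontal distance between puller and puller_mat below 0.03 m and angle between puller's own z axis and vertical below 0.1 rad and height (world z) of puller below 0.006 m and linear speed of each of pan, puller, cap0, cap1, cap2 below 0.02 m/s); the robot touches nothing.
It fails at once if a cap still seated on its stub (raised less than 6 mm) is touched by the fingers with more than 1 N ((contact force between the fingers and cap0 above 1 N and distance between cap0 and stub0 below 0.006 m) or (contact force between the fingers and cap1 above 1 N and distance between cap1 and stub1 below 0.006 m) or (contact force between the fingers and cap2 above 1 N and distance between cap2 and stub2 below 0.006 m)).
It fails at once if the pan is lifted or tipped instead of slid (more than 12 mm or 0.2 rad) (height (world z) of pan above 0.012 m or angle between pan's own z axis and vertical above 0.2 rad).
It fails at once if a bystander is moved more than 30 mm or an upright one tipped over (distance of any of jar, oil_filter, wrench, screwdriver, tape_roll, spray_can, sanding_block from where it was at the start of the episode above 0.03 m or angle between any of jar, oil_filter, tape_roll, spray_can's own z axis and vertical above 0.4 rad).
Of cap0, cap1, cap2 only 2 to 3 are there at a start; the rules pass over those that are not, and their reading is None.
At some moment in a run one of pan may be knocked a few centimetres aside while the robot is not near it.
It also fails if it takes over 210 s, if anything falls off the work surface, if the arm or the gripper's body presses on something with over 40 N, if the wrist force passes 120 N, or if a joint passes its speed limit or range.

ROBOT

A 6-joint arm with a two-finger parallel gripper is mounted at the origin on the work surface. World frame = base frame: x ahead of the robot, y to its left, z up, the work surface at z = 0. Lengths are in mm, angles in rad, forces in N, time in s.
With the tool pointing down it reaches from about 275 to 750 mm from the base axis. Payload 10.2 kg.
Tool frame: the origin (TCP) lies midway between the tips of the shut fingers; the grasp point (between the pads) lies 19 mm behind it; z points along the fingers, y is the line along which they close (so a half turn about z gives the same grasp; the last joint's range is limited). The gripper opens to 85 mm and grips with 20 to 120 N. Pads are 22 mm wide; open, the fingers measure 114 mm over their backs; the gripper's body (76 mm by 85 mm) begins 54 mm behind the grasp point. The pads swing forward as they close: fully open they stand 13 mm farther back than shut.
Start: joints at [-1.427, 0.313, 1.498, -0, 1.331, -0.223], TCP at [188.269, -490.088, 231.294] pointing down, gripper open.
Joint ranges: [-2.94, 2.94], [-0.97, 2.17], [0.19, 2.56], [-1.23, 4.37], [0.02, 3.11], [-2.88, 2.88]. Speed limits (rad/s): [2.39, 2.39, 3.01, 3.14, 3.14, 3.14].

INTERFACE

Orientations are given as a unit quaternion [w, x, y, z].
In Python, from rig import sense, capture, finish_job, find_in, place_of gives the robot as it stands. The module is installed in compiled form; this text tells all that it offers.
- The arm moves only by the shell command python3 -m jog 'ROWS' [FORCE]. ROWS is JSON, a list of rows, each an object of numbers: "tx", "ty", "tz": the shift along the tool's x, y, z in mm; "ax", "ay", "az": the turn, a rotation vector about the tool's x, y, z in rad; "jaw": the closure, from -1 (fully open) to 1 (shut), so that 0 is half open. In form: [{"tx": .., "ty": .., "tz": .., "ax": .., "ay": .., "az": .., "jaw": ..}, ...]. A call has 1 to 5 rows; each row shifts and turns the commanded pose from where the row before left it, along the tool's axes as they then stand; what a row does not reach is not made up. A row lasts 1/8 s, in which the tool goes at most 62.5 mm and 10.7 degrees, less where a joint would pass 70% of its speed; a pose out of reach is approached as far as the arm can. A call with a gripper value outside its range is refused whole. The fingers move at their own pace and stop on an object; FORCE is the grip in N (left out, the last holds). Time passes only in rows, so rows that do not move let the fingers close. It gives the time, the measured TCP pose, the force, the opening and the grip force at its end, in the units of the state.
- sense(): the state, without advancing time (a new reading comes with each control period).
- capture(name): name is "side" or "top"; returns a dict with "color" (384x512x3 uint8, red, green, blue), "depth" (384x512 float32, mm along the optical axis (not along the pixel's ray), 0 where there is no reading), "fx", "fy", "cx", "cy" (pixels), "camera_from_world" (4x4, takes a point from world to camera coordinates). Camera axes: x right, y up, looking along -z (the intrinsics and any distortion apply to the point x, -y, -z); pixel columns grow to the right and rows downward; lengths in mm; the calibration is good to about 2 mm. A picture is of the moment at which its call begins.
- finish_job(): hands the job in; it is judged then, once.
Trained networks look in the newest picture that a camera, given by its name, has taken for a name from the list of things; names that differ only in an ending like _2 or _b are one class to them, and where a whole thing is asked for, a point or a joint stands for the part that bears it (a point fixed in the world has none). Each returns a list of dicts, best first, with "conf" (0 to 1); they miss things now and then, are a little off and sometimes report something else, mostly with a low value. They report only what shows in the picture. A call takes as long as a camera call. They do not tell look-alikes from the thing itself.
- find_in(query, camera): "centre" ([column, row] in pixels, amid what is visible of it).
- place_of(query, camera): "centre" ([column, row] in pixels: a listed point, or the origin of a listed thing).
The state is a dict: "time_s": time; "joints": joint angles; "dq": joint speeds; "tau": joint torques, N m; "eef_pos": TCP position; "ee_rot": TCP orientation; "force": force on the tool from outside, world axes, zero at the start; "wrist_torque": the same for the moment, N m; "grip_width": opening from 0.0 (shut) to 1.0 (fully open); "grip_force": force on a finger pad.
Only numpy, scipy, OpenCV 4.12 (cv2) and the standard library are available. Lean on these libraries where they do the work, as an engineer would, in place of code of your own. Each camera call takes 0.05 s, during which the arm holds its last target. There are 200 camera calls.

## Working session

There is one attempt and no reset: what is moved stays moved. The work goes in short steps, Python scripts to look and compute and a shell command to move; the robot and the scene stay as the last step left them, time stands still between calls to the robot, and variables do not carry over. Pictures are saved under pics/ and viewed, at most 14 in all, crops included, and the job is handed in when it is done.

```bash
mkdir -p pics && cat > h.py <<'E'
import numpy as np, cv2, json
from rig import sense, capture, finish_job, find_in, place_of
from scipy.spatial.transform import Rotation as R
def shot(cam,fn=None):
    c=capture(cam)
    if fn: cv2.imwrite('pics/'+fn,c['color'][:,:,::-1])
    return c
def ray(c,px,z):
    """world point on plane z under pixel"""
    T=np.linalg.inv(c['camera_from_world']); u,v=px
    d=T[:3,:3]@np.array([(u-c['cx'])/c['fx'],-(v-c['cy'])/c['fy'],-1.]); o=T[:3,3]
    return o+d*(z-o[2])/d[2]
def cloud(c):
    T=np.linalg.inv(c['camera_from_world']); d=c['depth'].astype(float)
    v,u=np.mgrid[:d.shape[0],:d.shape[1]]
    p=np.stack([(u-c['cx'])/c['fx']*d,-(v-c['cy'])/c['fy']*d,-d],-1)
    return p@T[:3,:3].T+T[:3,3]
def proj(c,p):
    q=c['camera_from_world']@np.r_[p,1]
    return np.array([c['cx']+c['fx']*q[0]/-q[2], c['cy']-c['fy']*q[1]/-q[2]])
def tool(yawq=None):
    s=sense(); q=np.array(s['ee_rot']); return R.from_quat(q[[1,2,3,0]]),np.array(s['eef_pos']),s
def togo(p,yaw=None):
    """shift in tool axes to reach world p; turn about tool z so tool y axis points at world yaw (mod pi)"""
    r,x,s=tool(); m=r.as_matrix()
    print('tcp',x.round(1),'yaw_y',round(np.arctan2(m[1,1],m[0,1]),3),'zaxis',m[:,2].round(3))
    if p is not None: print('d tool',(m.T@(np.array(p)-x)).round(1))
    if yaw is not None:
        cur=np.arctan2(m[1,1],m[0,1]); d=(yaw-cur+np.pi/2)%np.pi-np.pi/2
        print('az',round(-d,3),'j6',round(s['joints'][5],3))
E
python3 - <<'E'
from h import *
for cam in ['top','side']:
    c=shot(cam,cam+'0.png')
    for n in ['crossbar','stub0','stub1','stub2','cap0','cap1','cap2','puller','puller_mat','pan','wait_mark','load_mark','jar','oil_filter','spray_can','tape_roll','sanding_block']:
        z={'stub0':40,'stub1':40,'stub2':40,'cap0':40,'cap1':40,'cap2':40}.get(n,0)
        print(cam,n,[(np.round(r['centre']).tolist(),round(r['conf'],2),ray(c,r['centre'],z)[:2].round().tolist()) for r in place_of(n,cam)[:3]])
print(sense()); togo(None)
E
```

```text
top crossbar [([238.0, 160.0], 0.76, [623.0, -33.0])]
top stub0 [([232.0, 156.0], 0.9, [627.0, -14.0]), ([204.0, 159.0], 0.9, [618.0, 82.0]), ([263.0, 154.0], 0.6, [634.0, -123.0])]
top stub1 [([232.0, 156.0], 0.9, [627.0, -14.0]), ([204.0, 159.0], 0.9, [618.0, 82.0]), ([263.0, 154.0], 0.6, [634.0, -123.0])]
top stub2 [([232.0, 156.0], 0.9, [627.0, -14.0]), ([204.0, 159.0], 0.9, [618.0, 82.0]), ([263.0, 154.0], 0.6, [634.0, -123.0])]
top cap0 [([264.0, 159.0], 0.78, [618.0, -127.0]), ([204.0, 158.0], 0.71, [621.0, 83.0]), ([234.0, 162.0], 0.57, [609.0, -23.0])]
top cap1 [([264.0, 159.0], 0.78, [618.0, -127.0]), ([204.0, 158.0], 0.71, [621.0, 83.0]), ([234.0, 162.0], 0.57, [609.0, -23.0])]
top cap2 [([264.0, 159.0], 0.78, [618.0, -127.0]), ([204.0, 158.0], 0.71, [621.0, 83.0]), ([234.0, 162.0], 0.57, [609.0, -23.0])]
top puller [([140.0, 161.0], 0.67, [624.0, 321.0]), ([234.0, 158.0], 0.66, [630.0, -19.0]), ([263.0, 157.0], 0.54, [633.0, -123.0])]
top puller_mat [([136.0, 166.0], 0.62, [608.0, 334.0])]
top pan [([299.0, 210.0], 0.81, [439.0, -248.0]), ([321.0, 282.0], 0.79, [190.0, -3
[... 1148 characters left out ...]
 3.12905358e-01,  1.49769642e+00,  1.23015613e-05,
        1.33096738e+00, -2.23398942e-01]), 'dq': array([ 0.00135535,  0.00114698, -0.00174786,  0.00057658,  0.00026051,
        0.0009491 ]), 'tau': array([-2.46173942e-03, -4.12166262e+01, -2.59896684e+01, -2.86123986e-04,
        5.59567397e-04,  1.23890760e-05]), 'eef_pos': array([ 188.26916588, -490.09865274,  231.29278201]), 'ee_rot': array([1.19775645e-05, 9.83230709e-01, 1.82366038e-01, 5.50011791e-06]), 'force': array([-0.13287436, -0.71569772,  0.45427387]), 'wrist_torque': array([ 0.03883928, -0.02516007,  0.00991746]), 'grip_force': 0.0, 'grip_width': 0.9982532079247333}
tcp [ 188.3 -490.1  231.3] yaw_y -1.204 zaxis [ 0. -0. -1.]
```

View pics/top0.png

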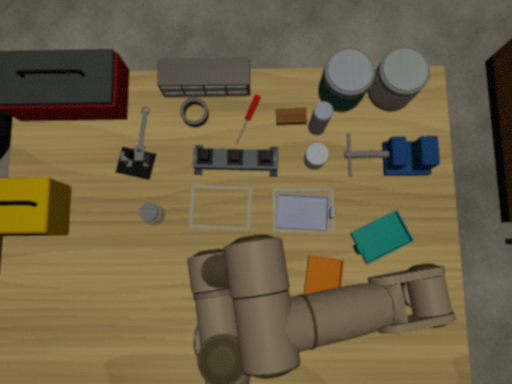

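View pics/side0.png

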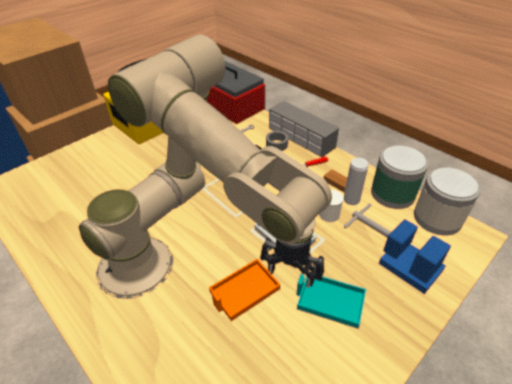

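Top view: crossbar (235,160) with three caps at (204,157), (234,158), (264,157). The puller stands on its mat at (138,162). The aluminium pan is in the right-hand outline (302,211) with its tab at (332,212). The empty load outline is at (221,208). The orange and turquoise pans are decoys.

```bash
cat >> h.py <<'E'
def rect(P,box,zr,name='',show=True):
    x0,x1,y0,y1=box
    m=(P[...,0]>x0)&(P[...,0]<x1)&(P[...,1]>y0)&(P[...,1]<y1)&(P[...,2]>zr[0])&(P[...,2]<zr[1])
    q=P[m]
    if len(q)<4: print(name,'none'); return None
    r=cv2.minAreaRect(q[:,:2].astype(np.float32))
    b=cv2.boxPoints(r)
    if show: print(name,len(q),'mean',q.mean(0).round(1),'rect',np.round(r[0],1),np.round(r[1],1),round(r[2],1),'corners',b.round().tolist())
    return q
def tape(c,box,name):
    """tape outline on bench: bright pale low saturation; whole rectangle fit"""
    hsv=cv2.cvtColor(c['color'],cv2.COLOR_RGB2HSV); P=cloud(c)
    v,u=np.mgrid[:P.shape[0],:P.shape[1]]
    m=(hsv[...,1]<95)&(hsv[...,2]>150)&(P[...,2]<12)&(P[...,2]>-12)
    x0,x1,y0,y1=box; m&=(P[...,0]>x0)&(P[...,0]<x1)&(P[...,1]>y0)&(P[...,1]<y1)
    q=np.array([ray(c,(a,b),0)[:2] for a,b in zip(u[m],v[m])])
    r=cv2.minAreaRect(q.astype(np.float32)); print(name,len(q),np.round(r[0],1),np.round(r[1],1),round(r[2],1),cv2.boxPoints(r).round().tolist())
E
python3 - <<'E'
from h import *
c=shot('top'); P=cloud(c)
rect(P,(560,680,-180,140),(34,46),'bar')
for y in (82,-20,-125): rect(P,(560,690,y-45,y+45),(93,112),'cap%d'%y); rect(P,(560,690,y-45,y+45),(57,72),'brim%d'%y)
rect(P,(540,700,270,400),(120,150),'handle')
rect(P,(540,700,270,400),(55,90),'bridge')
rect(P,(350,520,-355,-130),(18,38),'pan')
rect(P,(350,520,-390,-300),(55,85),'tab')
rect(P,(350,520,-355,-130),(2,12),'panfloor')
for n,b in dict(jar=(380,500,200,320),oil=(560,680,-360,-250),spray=(680,780,-380,-280)).items(): rect(P,b,(60,200),n)
tape(c,(340,540,-130,180),'load'); tape(c,(330,550,-380,-125),'wait')
g=c['color'][90:260,100:360,::-1]; cv2.imwrite('pics/crop0.png',cv2.resize(g,None,fx=3,fy=3,interpolation=cv2.INTER_CUBIC))
E
```

```text
bar 818 mean [615.7 -24.4  39.2] rect [621.4 -25.4] [299.9  71.4] 87.9 corners [[580.0, -174.0], [652.0, -177.0], [663.0, 123.0], [591.0, 126.0]]
cap82 121 mean [625.2  79.  101. ] rect [625.8  79.2] [35.1 37.8] 90.0 corners [[607.0, 62.0], [645.0, 62.0], [645.0, 97.0], [607.0, 97.0]]
brim82 110 mean [617.4  74.4  63.3] rect [625.7  79.6] [55.  55.4] 88.6 corners [[597.0, 53.0], [653.0, 51.0], [654.0, 106.0], [599.0, 108.0]]
cap-20 120 mean [620.6 -25.4 100.5] rect [620.8 -25.1] [34.2 35.5] 89.3 corners [[603.0, -42.0], [638.0, -42.0], [639.0, -8.0], [603.0, -8.0]]
brim-20 120 mean [613.9 -27.4  62.6] rect [621.2 -26.6] [55.1 56. ] 0.4 corners [[593.0, 1.0], [594.0, -55.0], [649.0, -54.0], [649.0, 2.0]]
cap-125 109 mean [ 616.7 -129.6  100.7] rect [ 616.7 -129.4] [33.7 33.7] 89.3 corners [[600.0, -146.0], [633.0, -146.0], [634.0, -113.0], [600.0, -112.0]]
brim-125 129 mean [ 610.4 -130.1   61.9] rect [ 618.3 -130.1] [55.4 57.7] 88.3 corners [[589.0, -157.0], [646.0, -159.0], [648.0, -103.0], [590.0, -102.0]]
handle 58 mean [625.3 326.3 130.9] rect [625.4 327.3] [26.1 20.3] 2.4 corner
[... 851 characters left out ...]
rect [ 621.9 -305.1] [74.1 75.7] 65.0 corners [[572.0, -323.0], [641.0, -355.0], [672.0, -287.0], [603.0, -256.0]]
spray 495 mean [ 731.5 -312.2  152. ] rect [ 739.6 -315.8] [59.9 60.7] 28.9 corners [[699.0, -304.0], [728.0, -357.0], [780.0, -328.0], [751.0, -275.0]]Traceback (most recent call last):
  File "<stdin>", line 11, in <module>
  File "h.py", line 47, in tape
    r=cv2.minAreaRect(q.astype(np.float32)); print(name,len(q),np.round(r[0],1),np.round(r[1],1),round(r[2],1),cv2.boxPoints(r).round().tolist())
cv2.error: OpenCV(4.12.0) /io/opencv/modules/imgproc/src/convhull.cpp:143: error: (-215:Assertion failed) total >= 0 && (depth == CV_32F || depth == CV_32S) in function 'convexHull'
```

```bash
python3 - <<'E'
from h import *
c=shot('top')
g=c['color'][90:260,100:360,::-1]; cv2.imwrite('pics/crop0.png',cv2.resize(g,None,fx=3,fy=3,interpolation=cv2.INTER_CUBIC))
hsv=cv2.cvtColor(c['color'],cv2.COLOR_RGB2HSV)
print(hsv[205:212,186:196].tolist()[3]); print(hsv[182:192,220].tolist()); print(hsv[182:192,302].tolist())
E
```

```text
[[20, 122, 127], [19, 120, 130], [21, 121, 129], [20, 97, 129], [23, 66, 132], [22, 49, 134], [23, 58, 133], [21, 86, 133], [20, 118, 127], [21, 117, 131]]
[[21, 118, 132], [20, 120, 132], [20, 116, 132], [21, 88, 131], [24, 55, 134], [25, 45, 135], [21, 67, 133], [21, 100, 133], [20, 117, 131], [20, 122, 134]]
[[20, 118, 136], [21, 117, 140], [21, 119, 144], [20, 121, 146], [20, 119, 144], [20, 101, 142], [22, 69, 136], [24, 49, 136], [24, 51, 135], [21, 89, 134]]
```

View pics/crop0.png

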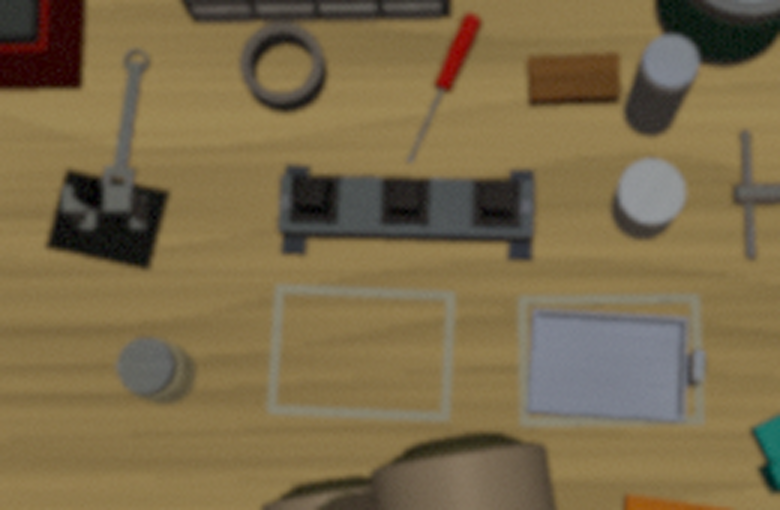

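The crop shows the puller upright on its rotated mat with the wrench head just behind it. All three stubs carry caps, and the pan sits slightly turned in the wait outline.

```bash
sed -i 's/m=(hsv\[...,1\]<95).*/m=(hsv[...,1]<92)\&(hsv[...,2]>115)\&(hsv[...,0]>14)\&(hsv[...,0]<32)\&(abs(P[...,2])<12)/' h.py && python3 - <<'E'
from h import *
c=shot('top'); P=cloud(c)
tape(c,(340,540,-128,140),'load'); tape(c,(330,550,-390,-130),'wait')
hsv=cv2.cvtColor(c['color'],cv2.COLOR_RGB2HSV)
m=(hsv[...,2]<45)&(P[...,2]<8)&(P[...,0]>540)&(P[...,0]<700)&(P[...,1]>240)&(P[...,1]<420)
r=cv2.minAreaRect(P[m][:,:2].astype(np.float32)); print('mat',r)
q=rect(P,(540,700,240,420),(2,14),'ledge')
q=rect(P,(540,700,240,420),(68,80),'bridgetop')
q=rect(P,(540,700,240,420),(126,140),'handletop')
togo((428.2,-352.6,60),np.pi/2-0.07)
E
```

```text
load 738 [454.2  30.3] [217.6 157.9] 87.2 [[370.0, -75.0], [528.0, -82.0], [538.0, 135.0], [381.0, 143.0]]
wait 743 [ 440.8 -263.8] [221.7 156. ] 89.3 [[362.0, -374.0], [517.0, -376.0], [520.0, -154.0], [364.0, -152.0]]
mat ((618.346435546875, 336.3072814941406), (122.36505889892578, 91.5572280883789), 76.62700653076172)
ledge 491 mean [619.9 329.3   4.5] rect [620.  330.1] [159.4 179.2] 0.3 corners [[540.0, 419.0], [541.0, 240.0], [700.0, 241.0], [699.0, 420.0]]
bridgetop 118 mean [623.  323.6  73.2] rect [625.6 327. ] [77.2 29.5] 88.9 corners [[610.0, 289.0], [640.0, 288.0], [641.0, 365.0], [612.0, 366.0]]
handletop 52 mean [625.9 326.8 132.2] rect [626.  326.7] [20.3 25.7] 89.4 corners [[613.0, 317.0], [639.0, 316.0], [639.0, 337.0], [613.0, 337.0]]
tcp [ 188.3 -490.1  231.3] yaw_y -1.204 zaxis [ 0. -0. -1.]
d tool [273.3 -42.3 171.3]
az 0.437 j6 -0.223
```

```bash
python3 -m jog '[{"az":0.146},{"az":0.146},{"az":0.145},{}]' && python3 -c "
from h import *
togo((428.2,-352.6,110),np.pi/2-0.07)"
```

```text
schema error: expected keys tx, ty, tz, ax, ay, az, jaw
```

```bash
python3 -m jog '[{"tx":0,"ty":0,"tz":0,"ax":0,"ay":0,"az":0.146,"jaw":-1},{"tx":0,"ty":0,"tz":0,"ax":0,"ay":0,"az":0.146,"jaw":-1},{"tx":0,"ty":0,"tz":0,"ax":0,"ay":0,"az":0.145,"jaw":-1},{"tx":0,"ty":0,"tz":0,"ax":0,"ay":0,"az":0,"jaw":-1}]' && python3 -c "
from h import *
togo((428.2,-352.6,110),np.pi/2-0.07)"
```

```text
time_s: 2.45
eef_pos: [188.3, -490.1, 231.3]
ee_rot: [0.0, 0.999, -0.034, -0.0]
force: [0.4, 0.3, 0.2]
grip_width: 1.001
grip_force: 0.0
tcp [ 188.3 -490.1  231.3] yaw_y -1.64 zaxis [-0. -0. -1.]
d tool [ 229.9 -153.7  121.3]
az 0.001 j6 0.212
```

```bash
python3 -m jog '[{"tx":46,"ty":-31,"tz":10,"ax":0,"ay":0,"az":0,"jaw":-1},{"tx":46,"ty":-31,"tz":20,"ax":0,"ay":0,"az":0,"jaw":-1},{"tx":46,"ty":-31,"tz":25,"ax":0,"ay":0,"az":0,"jaw":-1},{"tx":46,"ty":-31,"tz":33,"ax":0,"ay":0,"az":0,"jaw":-1},{"tx":46,"ty":-30,"tz":33,"ax":0,"ay":0,"az":0,"jaw":-1}]' && python3 -m jog '[{"tx":0,"ty":0,"tz":0,"ax":0,"ay":0,"az":0,"jaw":-1},{"tx":0,"ty":0,"tz":36,"ax":0,"ay":0,"az":0,"jaw":-1},{"tx":0,"ty":0,"tz":36,"ax":0,"ay":0,"az":0,"jaw":-1},{"tx":0,"ty":0,"tz":0,"ax":0,"ay":0,"az":0,"jaw":-1}]' && python3 -c "
from h import *
togo((428.2,-352.6,38),np.pi/2-0.07)"
```

```text
time_s: 3.08
eef_pos: [427.3, -353.2, 111.4]
ee_rot: [0.0, 0.999, -0.033, 0.0]
force: [-0.2, -0.3, -0.0]
grip_width: 1.0
grip_force: 0.0
time_s: 3.58
eef_pos: [424.6, -353.8, 38.9]
ee_rot: [-0.001, 0.999, -0.035, -0.001]
force: [-0.0, -0.4, 1.0]
grip_width: 0.997
grip_force: 0.0
tcp [ 424.6 -353.8   38.9] yaw_y -1.64 zaxis [-0.003  0.003 -1.   ]
d tool [ 3.5 -1.5  0.9]
az 0.001 j6 0.733
```

```bash
python3 -m jog '[{"tx":3,"ty":-1,"tz":0,"ax":0,"ay":0,"az":0,"jaw":-1},{"tx":0,"ty":0,"tz":0,"ax":0,"ay":0,"az":0,"jaw":1},{"tx":0,"ty":0,"tz":0,"ax":0,"ay":0,"az":0,"jaw":1},{"tx":0,"ty":0,"tz":0,"ax":0,"ay":0,"az":0,"jaw":1},{"tx":0,"ty":0,"tz":0,"ax":0,"ay":0,"az":0,"jaw":1}]' 40 && python3 -m jog '[{"tx":0,"ty":0,"tz":0,"ax":0,"ay":0,"az":0,"jaw":1},{"tx":0,"ty":0,"tz":0,"ax":0,"ay":0,"az":0,"jaw":1},{"tx":0,"ty":0,"tz":0,"ax":0,"ay":0,"az":0,"jaw":1}]' && python3 - <<'E'
from h import *
togo(None)
c=shot('top'); P=cloud(c)
rect(P,(350,520,-330,-130),(18,38),'pan')
E
```

```text
time_s: 4.2
eef_pos: [429.0, -353.6, 40.5]
ee_rot: [0.0, 0.999, -0.035, 0.0]
force: [-3.0, -0.3, 4.8]
grip_width: 0.155
grip_force: 41.9
time_s: 4.58
eef_pos: [429.0, -353.6, 40.5]
ee_rot: [0.0, 0.999, -0.035, 0.0]
force: [-0.7, 0.3, 5.9]
grip_width: 0.158
grip_force: 41.9
tcp [ 429.  -353.6   40.5] yaw_y -1.641 zaxis [ 0.    -0.001 -1.   ]
pan 145 mean [ 461.9 -210.2   26.5] rect [ 435.5 -239.6] [145.9 120.3] 86.5 corners [[371.0, -309.0], [491.0, -316.0], [500.0, -170.0], [380.0, -163.0]]
```

```bash
python3 -m jog '[{"tx":0,"ty":-10,"tz":0,"ax":0,"ay":0,"az":0,"jaw":1},{"tx":0,"ty":-25,"tz":0,"ax":0,"ay":0,"az":0,"jaw":1},{"tx":0,"ty":-30,"tz":0,"ax":0,"ay":0,"az":0,"jaw":1},{"tx":0,"ty":-30,"tz":0,"ax":0,"ay":0,"az":0,"jaw":1},{"tx":0,"ty":-25,"tz":0,"ax":0,"ay":0,"az":0,"jaw":1}]' && python3 -c "
from h import *
togo((449.4,-66.9,40.5),np.pi/2-0.047)"
```

```text
time_s: 5.25
eef_pos: [437.6, -233.4, 40.5]
ee_rot: [0.001, 0.999, -0.035, 0.001]
force: [-0.4, -5.9, 2.5]
grip_width: 0.154
grip_force: 41.7
tcp [ 437.6 -233.4   40.5] yaw_y -1.641 zaxis [ 0.001 -0.002 -1.   ]
d tool [ 1.000e-01 -1.669e+02 -3.000e-01]
az -0.023 j6 0.915
```

```bash
python3 -m jog '[{"tx":0,"ty":-32,"tz":0,"ax":0,"ay":0,"az":0,"jaw":1},{"tx":0,"ty":-35,"tz":0,"ax":0,"ay":0,"az":0,"jaw":1},{"tx":0,"ty":-35,"tz":0,"ax":0,"ay":0,"az":0,"jaw":1},{"tx":0,"ty":-35,"tz":0,"ax":0,"ay":0,"az":0,"jaw":1},{"tx":0,"ty":-22,"tz":0,"ax":0,"ay":0,"az":0,"jaw":1}]' && python3 -m jog '[{"tx":0,"ty":-8,"tz":0,"ax":0,"ay":0,"az":-0.023,"jaw":1},{"tx":0,"ty":0,"tz":0,"ax":0,"ay":0,"az":0,"jaw":1},{"tx":0,"ty":0,"tz":0,"ax":0,"ay":0,"az":0,"jaw":1}]' && python3 - <<'E'
from h import *
togo((449.4,-66.9,40.5),np.pi/2-0.047)
c=shot('top'); P=cloud(c)
rect(P,(350,550,-70,140),(18,38),'pan')
E
```

```text
time_s: 5.88
eef_pos: [448.7, -74.2, 40.5]
ee_rot: [0.001, 0.999, -0.035, 0.001]
force: [-0.3, -6.3, 3.3]
grip_width: 0.155
grip_force: 41.9
time_s: 6.25
eef_pos: [449.3, -66.5, 40.4]
ee_rot: [-0.001, 1.0, -0.024, 0.0]
force: [2.6, 7.9, 8.4]
grip_width: 0.16
grip_force: 42.5
tcp [449.3 -66.5  40.4] yaw_y -1.619 zaxis [ 0.001  0.002 -1.   ]
d tool [ 0.1  0.4 -0.1]
az -0.001 j6 1.21
pan 127 mean [463.2  98.6  27. ] rect [454.1  78.9] [ 86.  120.9] 86.0 corners [[391.0, 40.0], [511.0, 32.0], [517.0, 118.0], [397.0, 126.0]]
```

```bash
python3 -m jog '[{"tx":0,"ty":0,"tz":0,"ax":0,"ay":0,"az":0,"jaw":-1},{"tx":0,"ty":0,"tz":0,"ax":0,"ay":0,"az":0,"jaw":-1},{"tx":0,"ty":0,"tz":0,"ax":0,"ay":0,"az":0,"jaw":-1},{"tx":0,"ty":0,"tz":-30,"ax":0,"ay":0,"az":0,"jaw":-1},{"tx":0,"ty":0,"tz":-50,"ax":0,"ay":0,"az":0,"jaw":-1}]' && python3 -m jog '[{"tx":0,"ty":0,"tz":-55,"ax":0,"ay":0,"az":0,"jaw":-1},{"tx":0,"ty":0,"tz":0,"ax":0,"ay":0,"az":0,"jaw":-1}]' && python3 - <<'E'
from h import *
togo((625.9,326.9,175),np.pi/2-0.01)
c=shot('top'); P=cloud(c)
rect(P,(350,550,-75,140),(18,38),'pan'); rect(P,(350,550,-90,-40),(55,85),'tab')
rect(P,(540,700,240,420),(126,140),'handletop')
E
```

```text
time_s: 6.92
eef_pos: [448.0, -66.9, 120.1]
ee_rot: [-0.001, 1.0, -0.024, -0.002]
force: [0.7, -0.4, 0.1]
grip_width: 0.996
grip_force: 0.0
time_s: 7.18
eef_pos: [450.5, -67.7, 178.5]
ee_rot: [0.001, 1.0, -0.024, 0.003]
force: [0.3, 0.1, -1.1]
grip_width: 0.999
grip_force: 0.0
tcp [450.5 -67.7 178.5] yaw_y -1.618 zaxis [ 0.007 -0.003 -1.   ]
d tool [ 156.6 -402.5    3.5]
az -0.037 j6 1.211
pan 108 mean [462.4  92.5  25.9] rect [458.2  27.9] [120.  191.8] 1.6 corners [[396.0, 122.0], [401.0, -70.0], [521.0, -66.0], [516.0, 125.0]]
tab 13 mean [435.1 -65.2  68.3] rect [436.2 -65. ] [10.3 10.1] 0.3 corners [[431.0, -60.0], [431.0, -70.0], [441.0, -70.0], [441.0, -60.0]]
handletop 47 mean [625.5 326.9 132.7] rect [625.6 326.2] [25.8 19.2] 2.7 corners [[612.0, 335.0], [613.0, 316.0], [639.0, 317.0], [638.0, 336.0]]
```

```bash
python3 -m jog '[{"tx":10,"ty":-25,"tz":0,"ax":0,"ay":0,"az":-0.02,"jaw":-1},{"tx":20,"ty":-50,"tz":0,"ax":0,"ay":0,"az":-0.03,"jaw":-1},{"tx":20,"ty":-50,"tz":0,"ax":0,"ay":0,"az":0,"jaw":-1},{"tx":20,"ty":-50,"tz":0,"ax":0,"ay":0,"az":0,"jaw":-1},{"tx":20,"ty":-50,"tz":0,"ax":0,"ay":0,"az":0,"jaw":-1}]' && python3 -m jog '[{"tx":20,"ty":-50,"tz":0,"ax":0,"ay":0,"az":0,"jaw":-1},{"tx":20,"ty":-50,"tz":0,"ax":0,"ay":0,"az":0,"jaw":-1},{"tx":20,"ty":-50,"tz":0,"ax":0,"ay":0,"az":0,"jaw":-1},{"tx":0,"ty":0,"tz":0,"ax":0,"ay":0,"az":0,"jaw":-1}]' && python3 -c "
from h import *
togo((625.9,326.9,175),np.pi/2+0.01)"
```

```text
time_s: 7.85
eef_pos: [540.9, 158.6, 173.2]
ee_rot: [0.0, 1.0, 0.001, -0.001]
force: [0.7, -0.2, 0.5]
grip_width: 1.0
grip_force: 0.0
time_s: 8.35
eef_pos: [600.1, 309.9, 171.6]
ee_rot: [0.0, 1.0, 0.003, -0.002]
force: [-1.1, -0.5, -0.5]
grip_width: 1.002
grip_force: 0.0
tcp [600.1 309.9 171.6] yaw_y -1.565 zaxis [-0.004 -0.001 -1.   ]
d tool [ 25.9 -16.9  -3.5]
az -0.004 j6 1.868
```

```bash
python3 -m jog '[{"tx":26,"ty":-17,"tz":0,"ax":0,"ay":0,"az":0,"jaw":-1},{"tx":0,"ty":0,"tz":0,"ax":0,"ay":0,"az":0,"jaw":-1},{"tx":0,"ty":0,"tz":40,"ax":0,"ay":0,"az":0,"jaw":-1},{"tx":0,"ty":0,"tz":40,"ax":0,"ay":0,"az":0,"jaw":-1},{"tx":0,"ty":0,"tz":0,"ax":0,"ay":0,"az":0,"jaw":-1}]' && python3 -c "
from h import *
togo((625.9,326.9,90),np.pi/2+0.01)"
```

```text
time_s: 8.98
eef_pos: [624.6, 322.7, 91.6]
ee_rot: [0.001, 1.0, 0.001, -0.004]
force: [0.4, 0.5, -0.7]
grip_width: 1.0
grip_force: 0.0
tcp [624.6 322.7  91.6] yaw_y -1.569 zaxis [-0.007 -0.003 -1.   ]
d tool [ 1.4 -4.2  1.6]
az -0.008 j6 1.88
```

```bash
python3 -m jog '[{"tx":1,"ty":-4,"tz":1,"ax":0,"ay":0,"az":0,"jaw":-1},{"tx":0,"ty":0,"tz":0,"ax":0,"ay":0,"az":0,"jaw":-1},{"tx":0,"ty":0,"tz":0,"ax":0,"ay":0,"az":0,"jaw":1},{"tx":0,"ty":0,"tz":0,"ax":0,"ay":0,"az":0,"jaw":1},{"tx":0,"ty":0,"tz":0,"ax":0,"ay":0,"az":0,"jaw":1}]' 80 && python3 -m jog '[{"tx":0,"ty":0,"tz":0,"ax":0,"ay":0,"az":0,"jaw":1},{"tx":0,"ty":0,"tz":0,"ax":0,"ay":0,"az":0,"jaw":1},{"tx":0,"ty":0,"tz":0,"ax":0,"ay":0,"az":0,"jaw":1}]' && python3 - <<'E'
from h import *
togo(None)
c=shot('top'); P=cloud(c)
rect(P,(540,700,240,420),(58,74),'bridge')
s=shot('side','s1.png')
E
```

```text
time_s: 9.6
eef_pos: [627.7, 328.3, 94.3]
ee_rot: [-0.0, 1.0, 0.001, 0.0]
force: [-0.4, 0.5, 0.7]
grip_width: 0.374
grip_force: 0.0
time_s: 9.98
eef_pos: [627.8, 328.2, 94.3]
ee_rot: [0.0, 1.0, 0.001, 0.0]
force: [-0.1, -0.0, 1.8]
grip_width: 0.226
grip_force: 78.4
tcp [627.8 328.2  94.3] yaw_y -1.568 zaxis [ 0. -0. -1.]
bridge 57 mean [624.  300.6  68.5] rect [627.7 305.1] [32.2 32.6] 2.3 corners [[611.0, 321.0], [612.0, 288.0], [644.0, 290.0], [643.0, 322.0]]
```

View pics/s1.png

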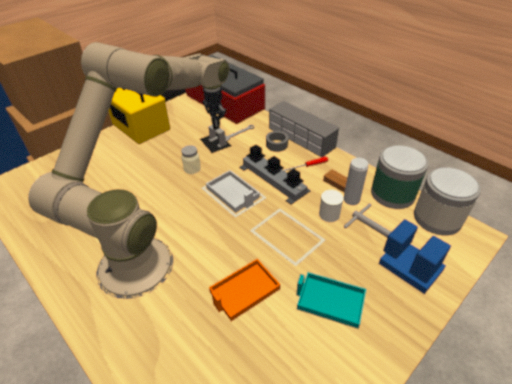

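The side view shows the gripper holding the puller at (216,125), and the pan sitting in the load outline at (232,190).

```bash
python3 -m jog '[{"tx":0,"ty":0,"tz":-15,"ax":0,"ay":0,"az":0,"jaw":1},{"tx":0,"ty":0,"tz":-35,"ax":0,"ay":0,"az":0,"jaw":1},{"tx":0,"ty":0,"tz":-30,"ax":0,"ay":0,"az":0,"jaw":1},{"tx":0,"ty":0,"tz":0,"ax":0,"ay":0,"az":0,"jaw":1}]' && python3 -m jog '[{"tx":-10,"ty":20,"tz":0,"ax":0,"ay":0,"az":0,"jaw":1},{"tx":-15,"ty":45,"tz":0,"ax":0,"ay":0,"az":0.02,"jaw":1},{"tx":-15,"ty":50,"tz":0,"ax":0,"ay":0,"az":0.02,"jaw":1},{"tx":-15,"ty":50,"tz":0,"ax":0,"ay":0,"az":0,"jaw":1},{"tx":-10,"ty":50,"tz":0,"ax":0,"ay":0,"az":0,"jaw":1}]' && python3 -m jog '[{"tx":0,"ty":20,"tz":0,"ax":0,"ay":0,"az":0,"jaw":1},{"tx":0,"ty":0,"tz":0,"ax":0,"ay":0,"az":0,"jaw":1},{"tx":0,"ty":0,"tz":0,"ax":0,"ay":0,"az":0,"jaw":1}]' && python3 -c "
from h import *
togo((563.4,81.8,139.3),np.pi/2-0.039)"
```

```text
time_s: 10.58
eef_pos: [628.4, 328.7, 177.0]
ee_rot: [-0.001, 1.0, 0.001, 0.002]
force: [-0.1, -0.1, -1.6]
grip_width: 0.227
grip_force: 78.3
time_s: 11.2
eef_pos: [556.7, 113.2, 172.7]
ee_rot: [-0.0, 1.0, -0.018, -0.001]
force: [-0.2, -0.6, -1.5]
grip_width: 0.225
grip_force: 78.5
time_s: 11.58
eef_pos: [557.5, 95.6, 173.6]
ee_rot: [-0.0, 1.0, -0.018, -0.0]
force: [-0.4, -1.0, -3.5]
grip_width: 0.222
grip_force: 78.8
tcp [557.5  95.6 173.6] yaw_y -1.607 zaxis [-0.001  0.    -1.   ]
d tool [ 6.4 13.5 34.3]
az 0.003 j6 1.569
```

Measure the held puller here against the camera, in the same frame as the caps.

```bash
python3 -m jog '[{"tx":5,"ty":13.5,"tz":20,"ax":0,"ay":0,"az":0,"jaw":1},{"tx":0,"ty":0,"tz":14,"ax":0,"ay":0,"az":0,"jaw":1},{"tx":0,"ty":0,"tz":0,"ax":0,"ay":0,"az":0,"jaw":1},{"tx":0,"ty":0,"tz":0,"ax":0,"ay":0,"az":0,"jaw":1}]' && python3 - <<'E'
from h import *
togo((563.4,81.8,139.3),np.pi/2-0.039)
c=shot('top'); P=cloud(c)
rect(P,(500,640,20,140),(113,124),'bridge'); rect(P,(500,594,20,140),(44,108),'legs')
for cam in('top','side'):
  c=shot(cam,f'p1{cam}.png')
  u,v=proj(c,(600,80,90)).astype(int); g=c['color'][max(v-50,0):v+50,u-65:u+65,::-1]; cv2.imwrite(f'pics/p1{cam}.png',cv2.resize(g,None,fx=6,fy=6,interpolation=cv2.INTER_CUBIC))
E
```

```text
time_s: 12.08
eef_pos: [562.2, 81.5, 140.6]
ee_rot: [-0.0, 1.0, -0.018, 0.0]
force: [0.2, -0.3, -2.6]
grip_width: 0.228
grip_force: 78.7
tcp [562.2  81.5 140.6] yaw_y -1.607 zaxis [ 0.001  0.    -1.   ]
d tool [ 1.2 -0.3  1.3]
az 0.003 j6 1.545
bridge 26 mean [553.5  48.5 119.3] rect [555.4  49.5] [19.5 13.6] 0.1 corners [[546.0, 56.0], [546.0, 43.0], [565.0, 43.0], [565.0, 56.0]]
legs 39 mean [552.9  46.7  68.2] rect [560.8  49.2] [14.8 38.7] 85.9 corners [[541.0, 43.0], [580.0, 40.0], [581.0, 55.0], [542.0, 58.0]]
```

View pics/p1side.png

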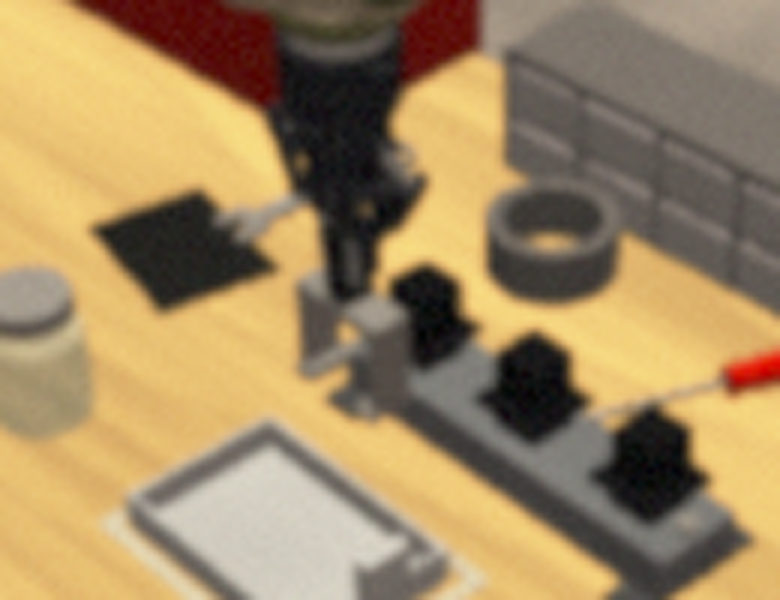

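The crop shows the puller upright in the gripper at (350,340), lined up in front of the left cap, with its ledges below brim level.

```bash
python3 -m jog '[{"tx":0,"ty":0,"tz":2.5,"ax":0,"ay":0,"az":0,"jaw":1},{"tx":8,"ty":0,"tz":0,"ax":0,"ay":0,"az":0,"jaw":1},{"tx":12,"ty":0,"tz":0,"ax":0,"ay":0,"az":0,"jaw":1},{"tx":0,"ty":0,"tz":0,"ax":0,"ay":0,"az":0,"jaw":1}]' && python3 -m jog '[{"tx":12,"ty":0,"tz":0,"ax":0,"ay":0,"az":0,"jaw":1},{"tx":12,"ty":0,"tz":0,"ax":0,"ay":0,"az":0,"jaw":1},{"tx":0,"ty":0,"tz":0,"ax":0,"ay":0,"az":0,"jaw":1}]' && python3 -c "
from h import *
togo((626.4,79.3,139),np.pi/2-0.039)"
```

```text
time_s: 12.72
eef_pos: [582.6, 79.9, 137.5]
ee_rot: [-0.0, 1.0, -0.019, 0.0]
force: [-0.2, 0.3, -2.6]
grip_width: 0.22
grip_force: 78.8
time_s: 13.1
eef_pos: [606.1, 79.1, 137.4]
ee_rot: [0.0, 1.0, -0.019, -0.0]
force: [0.4, -0.2, -2.0]
grip_width: 0.221
grip_force: 78.8
tcp [606.1  79.1 137.4] yaw_y -1.608 zaxis [-0.  0. -1.]
d tool [20.3 -0.9 -1.6]
az 0.002 j6 1.546
```

```bash
python3 -m jog '[{"tx":12,"ty":-0.5,"tz":0,"ax":0,"ay":0,"az":0,"jaw":1},{"tx":8,"ty":-0.5,"tz":0,"ax":0,"ay":0,"az":0,"jaw":1},{"tx":0,"ty":0,"tz":-2,"ax":0,"ay":0,"az":0,"jaw":1},{"tx":0,"ty":0,"tz":-3,"ax":0,"ay":0,"az":0,"jaw":1},{"tx":0,"ty":0,"tz":0,"ax":0,"ay":0,"az":0,"jaw":1}]' && python3 -m jog '[{"tx":0,"ty":0,"tz":-2,"ax":0,"ay":0,"az":0,"jaw":1},{"tx":0,"ty":0,"tz":-2,"ax":0,"ay":0,"az":0,"jaw":1}]' && python3 -m jog '[{"tx":0,"ty":0,"tz":-2,"ax":0,"ay":0,"az":0,"jaw":1},{"tx":0,"ty":0,"tz":-2,"ax":0,"ay":0,"az":0,"jaw":1}]'
```

```text
time_s: 13.72
eef_pos: [625.9, 79.5, 143.2]
ee_rot: [0.0, 1.0, -0.019, 0.0]
force: [-0.7, -0.4, -2.6]
grip_width: 0.225
grip_force: 78.7
time_s: 13.98
eef_pos: [625.9, 79.4, 146.7]
ee_rot: [-0.0, 1.0, -0.019, -0.0]
force: [-0.4, -0.3, -5.8]
grip_width: 0.227
grip_force: 78.6
time_s: 14.22
eef_pos: [625.4, 79.5, 149.7]
ee_rot: [-0.0, 1.0, -0.019, -0.001]
force: [-0.3, 0.3, -8.7]
grip_width: 0.225
grip_force: 78.3
```

```bash
python3 -m jog '[{"tx":0,"ty":0,"tz":-2,"ax":0,"ay":0,"az":0,"jaw":1},{"tx":0,"ty":0,"tz":-3,"ax":0,"ay":0,"az":0,"jaw":1}]' && python3 -m jog '[{"tx":0,"ty":0,"tz":-3,"ax":0,"ay":0,"az":0,"jaw":1},{"tx":0,"ty":0,"tz":-2,"ax":0,"ay":0,"az":0,"jaw":1}]' &&  python3 -m jog '[{"tx":0,"ty":0,"tz":-1.5,"ax":0,"ay":0,"az":0,"jaw":1},{"tx":0,"ty":0,"tz":0,"ax":0,"ay":0,"az":0,"jaw":1},{"tx":0,"ty":0,"tz":0,"ax":0,"ay":0,"az":0,"jaw":1}]'; python3 - <<'E'
from h import *
c=shot('top'); P=cloud(c)
for y in (79,-25,-130): rect(P,(560,690,y-18,y+18),(93,125),'cap%d'%y); rect(P,(560,690,y-45,y+45),(57,90),'brim%d'%y)
E
```

```text
time_s: 14.48
eef_pos: [626.3, 79.4, 156.4]
ee_rot: [0.0, 1.0, -0.019, 0.001]
force: [-0.4, -0.7, -2.3]
grip_width: 0.223
grip_force: 78.9
time_s: 14.72
eef_pos: [626.2, 79.4, 161.4]
ee_rot: [0.0, 1.0, -0.019, 0.001]
force: [-0.0, 0.6, -2.7]
grip_width: 0.226
grip_force: 78.9
time_s: 15.1
eef_pos: [625.9, 79.4, 162.0]
ee_rot: [-0.0, 1.0, -0.019, -0.0]
force: [0.5, -0.0, -3.3]
grip_width: 0.222
grip_force: 78.9
cap79 none
brim79 46 mean [610.9  52.2  77.9] rect [618.   51.3] [23.2 43.3] 83.1 corners [[595.0, 42.0], [638.0, 37.0], [641.0, 60.0], [598.0, 65.0]]
cap-25 118 mean [620.7 -25.3 100.7] rect [621.  -25.2] [33.8 37.3] 90.0 corners [[602.0, -42.0], [640.0, -42.0], [640.0, -8.0], [602.0, -8.0]]
brim-25 135 mean [613.8 -27.6  64.6] rect [621.3 -26.1] [55.7 54.4] 89.0 corners [[594.0, -54.0], [648.0, -54.0], [649.0, 1.0], [595.0, 2.0]]
cap-130 108 mean [ 616.5 -130.1  100.7] rect [ 617.2 -129.4] [33.9 34.4] 88.6 corners [[600.0, -146.0], [634.0, -147.0], [635.0, -113.0], [600.0, -112.0]]
brim-130 149 mean [ 609.8 -130.8   64. ] rect [ 617.5 -130.3] [55.6 57.2] 87.6 corners [[588.0, -157.0], [645.0, -159.0], [647.0, -104.0], [590.0, -101.0]]
```

```bash
python3 -m jog '[{"tx":0,"ty":0,"tz":3,"ax":0,"ay":0,"az":0,"jaw":1},{"tx":0,"ty":0,"tz":4,"ax":0,"ay":0,"az":0,"jaw":1},{"tx":0,"ty":0,"tz":0,"ax":0,"ay":0,"az":0,"jaw":1},{"tx":-5,"ty":0,"tz":0,"ax":0,"ay":0,"az":0,"jaw":1},{"tx":-10,"ty":0,"tz":0,"ax":0,"ay":0,"az":0,"jaw":1}]' && python3 -m jog '[{"tx":-15,"ty":0,"tz":0,"ax":0,"ay":0,"az":0,"jaw":1},{"tx":-15,"ty":0,"tz":0,"ax":0,"ay":0,"az":0,"jaw":1},{"tx":-18,"ty":0,"tz":0,"ax":0,"ay":0,"az":0,"jaw":1},{"tx":0,"ty":0,"tz":0,"ax":0,"ay":0,"az":0,"jaw":1}]' ; python3 - <<'E'
from h import *
c=shot('top'); P=cloud(c)
rect(P,(590,690,79-30,79+30),(93,125),'cap2')
rect(P,(350,550,-75,140),(18,38),'pan')
togo((560.3,-23.0,137.8),np.pi/2-0.039)
E
```

```text
time_s: 15.78
eef_pos: [610.5, 80.0, 155.2]
ee_rot: [0.0, 1.0, -0.019, 0.0]
force: [-0.7, 0.7, -2.2]
grip_width: 0.222
grip_force: 79.0
time_s: 16.27
eef_pos: [562.1, 82.0, 155.6]
ee_rot: [-0.0, 1.0, -0.018, 0.0]
force: [1.2, 0.4, -2.2]
grip_width: 0.222
grip_force: 79.2
cap2 none
pan 191 mean [446.2   6.4  26.3] rect [451.5  19.5] [185.8 120.5] 87.4 corners [[387.0, -71.0], [507.0, -76.0], [516.0, 110.0], [396.0, 115.0]]
tcp [562.9  81.8 155.6] yaw_y -1.608 zaxis [ 0.001 -0.    -1.   ]
d tool [  1.3 104.9  17.8]
az 0.002 j6 1.546
```

```bash
python3 -m jog '[{"tx":0,"ty":25,"tz":0,"ax":0,"ay":0,"az":0,"jaw":1},{"tx":0,"ty":35,"tz":5,"ax":0,"ay":0,"az":0,"jaw":1},{"tx":1,"ty":30,"tz":8,"ax":0,"ay":0,"az":0,"jaw":1},{"tx":0,"ty":15,"tz":5,"ax":0,"ay":0,"az":0,"jaw":1},{"tx":0,"ty":0,"tz":0,"ax":0,"ay":0,"az":0,"jaw":1}]' && python3 - <<'E'
from h import *
c=shot('top'); P=cloud(c)
rect(P,(560,690,79-30,79+30),(93,125),'cap2')
togo((560.3,-23.0,137.8),np.pi/2-0.039)
c=shot('side','p2.png')
E
```

```text
time_s: 16.95
eef_pos: [560.2, -23.5, 136.9]
ee_rot: [-0.0, 1.0, -0.019, -0.0]
force: [0.6, 0.3, -2.1]
grip_width: 0.221
grip_force: 79.2
cap2 5 mean [629.8  93.8 115.9] rect [627.1  95. ] [ 2.8 18.4] 69.9 corners [[618.0, 97.0], [635.0, 91.0], [636.0, 93.0], [619.0, 99.0]]
tcp [560.3 -22.8 137.2] yaw_y -1.608 zaxis [ 0.  0. -1.]
d tool [ 0.   0.2 -0.6]
az 0.002 j6 1.358
```

```bash
python3 -m jog '[{"tx":8,"ty":0,"tz":0,"ax":0,"ay":0,"az":0,"jaw":1},{"tx":12,"ty":0,"tz":0,"ax":0,"ay":0,"az":0,"jaw":1},{"tx":12,"ty":0,"tz":0,"ax":0,"ay":0,"az":0,"jaw":1},{"tx":12,"ty":0,"tz":0,"ax":0,"ay":0,"az":0,"jaw":1},{"tx":0,"ty":0,"tz":0,"ax":0,"ay":0,"az":0,"jaw":1}]' && python3 -m jog '[{"tx":10,"ty":0,"tz":0,"ax":0,"ay":0,"az":0,"jaw":1},{"tx":8,"ty":0,"tz":0,"ax":0,"ay":0,"az":0,"jaw":1},{"tx":0,"ty":0,"tz":0,"ax":0,"ay":0,"az":0,"jaw":1}]' && python3 -c "
from h import *
togo((622.3,-25.5,137),np.pi/2-0.039)"
```

```text
time_s: 17.68
eef_pos: [604.8, -24.2, 137.1]
ee_rot: [0.0, 1.0, -0.018, 0.0]
force: [0.1, 1.1, -2.7]
grip_width: 0.223
grip_force: 79.2
time_s: 18.05
eef_pos: [622.5, -25.5, 137.0]
ee_rot: [0.0, 1.0, -0.019, 0.0]
force: [-0.3, 0.1, -2.5]
grip_width: 0.223
grip_force: 79.2
tcp [622.5 -25.5 137. ] yaw_y -1.608 zaxis [ 0. -0. -1.]
d tool [-0.2  0.   0. ]
az 0.002 j6 1.379
```

```bash
python3 -m jog '[{"tx":0,"ty":0,"tz":-4,"ax":0,"ay":0,"az":0,"jaw":1},{"tx":0,"ty":0,"tz":-3,"ax":0,"ay":0,"az":0,"jaw":1},{"tx":0,"ty":0,"tz":-3,"ax":0,"ay":0,"az":0,"jaw":1},{"tx":0,"ty":0,"tz":-2,"ax":0,"ay":0,"az":0,"jaw":1},{"tx":0,"ty":0,"tz":-2,"ax":0,"ay":0,"az":0,"jaw":1}]' && python3 -m jog '[{"tx":0,"ty":0,"tz":-3,"ax":0,"ay":0,"az":0,"jaw":1},{"tx":0,"ty":0,"tz":-3,"ax":0,"ay":0,"az":0,"jaw":1}]' && python3 -m jog '[{"tx":0,"ty":0,"tz":-3,"ax":0,"ay":0,"az":0,"jaw":1},{"tx":0,"ty":0,"tz":-1.5,"ax":0,"ay":0,"az":0,"jaw":1},{"tx":0,"ty":0,"tz":0,"ax":0,"ay":0,"az":0,"jaw":1}]'
```

```text
time_s: 18.68
eef_pos: [621.6, -25.4, 150.5]
ee_rot: [-0.0, 1.0, -0.019, -0.001]
force: [-0.4, -1.4, -7.7]
grip_width: 0.221
grip_force: 78.4
time_s: 18.92
eef_pos: [622.5, -25.5, 158.3]
ee_rot: [0.0, 1.0, -0.019, 0.001]
force: [0.1, -0.4, -2.3]
grip_width: 0.226
grip_force: 79.0
time_s: 19.3
eef_pos: [622.1, -25.5, 161.8]
ee_rot: [0.0, 1.0, -0.019, 0.0]
force: [0.6, -0.0, -3.2]
grip_width: 0.224
grip_force: 79.2
```

Popped too. Back out and go to the third cap.

```bash
python3 -m jog '[{"tx":0,"ty":0,"tz":3,"ax":0,"ay":0,"az":0,"jaw":1},{"tx":0,"ty":0,"tz":4,"ax":0,"ay":0,"az":0,"jaw":1},{"tx":0,"ty":0,"tz":0,"ax":0,"ay":0,"az":0,"jaw":1},{"tx":-5,"ty":0,"tz":0,"ax":0,"ay":0,"az":0,"jaw":1},{"tx":-10,"ty":0,"tz":0,"ax":0,"ay":0,"az":0,"jaw":1}]' && python3 -m jog '[{"tx":-15,"ty":0,"tz":0,"ax":0,"ay":0,"az":0,"jaw":1},{"tx":-15,"ty":0,"tz":0,"ax":0,"ay":0,"az":0,"jaw":1},{"tx":-18,"ty":0,"tz":0,"ax":0,"ay":0,"az":0,"jaw":1},{"tx":0,"ty":0,"tz":0,"ax":0,"ay":0,"az":0,"jaw":1}]' && python3 -m jog '[{"tx":0,"ty":25,"tz":0,"ax":0,"ay":0,"az":0,"jaw":1},{"tx":0,"ty":35,"tz":5,"ax":0,"ay":0,"az":0,"jaw":1},{"tx":1,"ty":30,"tz":8,"ax":0,"ay":0,"az":0,"jaw":1},{"tx":0,"ty":15,"tz":5,"ax":0,"ay":0,"az":0,"jaw":1},{"tx":0,"ty":0,"tz":0,"ax":0,"ay":0,"az":0,"jaw":1}]' && python3 - <<'E'
from h import *
c=shot('top'); P=cloud(c)
rect(P,(590,690,79-30,79+30),(93,125),'cap2'); rect(P,(590,690,-55,5),(93,125),'cap1')
togo((556.2,-128.0,137),np.pi/2-0.039)
E
```

```text
time_s: 19.92
eef_pos: [606.6, -24.9, 154.7]
ee_rot: [0.0, 1.0, -0.019, 0.0]
force: [0.4, -0.1, -2.1]
grip_width: 0.228
grip_force: 79.2
time_s: 20.42
eef_pos: [558.2, -23.0, 155.1]
ee_rot: [0.0, 1.0, -0.019, 0.0]
force: [-0.1, -0.2, -2.0]
grip_width: 0.222
grip_force: 79.2
time_s: 21.05
eef_pos: [556.2, -128.4, 136.3]
ee_rot: [-0.0, 1.0, -0.019, -0.0]
force: [-0.1, 0.9, -2.9]
grip_width: 0.224
grip_force: 79.3
cap2 125 mean [618.3  78.2 113.3] rect [618.9  79.3] [36.2 36.1] 88.1 corners [[600.0, 62.0], [636.0, 61.0], [638.0, 97.0], [601.0, 98.0]]
cap1 80 mean [618.7 -19.8 114. ] rect [617.2 -23.9] [29.9 36.5] 88.1 corners [[598.0, -38.0], [635.0, -39.0], [636.0, -10.0], [599.0, -8.0]]
tcp [ 556.3 -127.6  136.7] yaw_y -1.608 zaxis [-0.  0. -1.]
d tool [-0.1  0.4 -0.3]
az 0.002 j6 1.177
```

```bash
python3 -m jog '[{"tx":8,"ty":0,"tz":0,"ax":0,"ay":0,"az":0,"jaw":1},{"tx":12,"ty":0,"tz":0,"ax":0,"ay":0,"az":0,"jaw":1},{"tx":12,"ty":0,"tz":0,"ax":0,"ay":0,"az":0,"jaw":1},{"tx":12,"ty":0,"tz":0,"ax":0,"ay":0,"az":0,"jaw":1},{"tx":0,"ty":0,"tz":0,"ax":0,"ay":0,"az":0,"jaw":1}]' && python3 -m jog '[{"tx":10,"ty":0,"tz":0,"ax":0,"ay":0,"az":0,"jaw":1},{"tx":8,"ty":0,"tz":0,"ax":0,"ay":0,"az":0,"jaw":1},{"tx":0,"ty":0,"tz":0,"ax":0,"ay":0,"az":0,"jaw":1}]' && python3 -c "
from h import *
togo((618.2,-130.4,137),np.pi/2-0.039)"
```

```text
time_s: 21.72
eef_pos: [601.0, -128.9, 136.7]
ee_rot: [0.0, 1.0, -0.018, 0.0]
force: [-0.4, -0.5, -2.8]
grip_width: 0.224
grip_force: 79.3
time_s: 22.1
eef_pos: [618.6, -130.3, 136.5]
ee_rot: [0.0, 1.0, -0.018, 0.0]
force: [-0.6, 0.4, -2.2]
grip_width: 0.226
grip_force: 79.3
tcp [ 618.6 -130.3  136.5] yaw_y -1.608 zaxis [ 0. -0. -1.]
d tool [-0.4  0.1 -0.5]
az 0.002 j6 1.215
```

```bash
python3 -m jog '[{"tx":0,"ty":0,"tz":-4,"ax":0,"ay":0,"az":0,"jaw":1},{"tx":0,"ty":0,"tz":-3,"ax":0,"ay":0,"az":0,"jaw":1},{"tx":0,"ty":0,"tz":-3,"ax":0,"ay":0,"az":0,"jaw":1},{"tx":0,"ty":0,"tz":-2,"ax":0,"ay":0,"az":0,"jaw":1},{"tx":0,"ty":0,"tz":-2,"ax":0,"ay":0,"az":0,"jaw":1}]' && python3 -m jog '[{"tx":0,"ty":0,"tz":-3,"ax":0,"ay":0,"az":0,"jaw":1},{"tx":0,"ty":0,"tz":-3,"ax":0,"ay":0,"az":0,"jaw":1}]' && python3 -m jog '[{"tx":0,"ty":0,"tz":-3,"ax":0,"ay":0,"az":0,"jaw":1},{"tx":0,"ty":0,"tz":-1.5,"ax":0,"ay":0,"az":0,"jaw":1},{"tx":0,"ty":0,"tz":0,"ax":0,"ay":0,"az":0,"jaw":1}]'
```

```text
time_s: 22.72
eef_pos: [617.7, -130.3, 149.8]
ee_rot: [-0.0, 1.0, -0.019, -0.001]
force: [-1.3, 0.3, -8.3]
grip_width: 0.225
grip_force: 78.3
time_s: 22.98
eef_pos: [618.5, -130.5, 157.7]
ee_rot: [0.0, 1.0, -0.019, 0.001]
force: [0.3, 0.1, -2.6]
grip_width: 0.226
grip_force: 79.2
time_s: 23.35
eef_pos: [618.3, -130.4, 161.4]
ee_rot: [0.0, 1.0, -0.019, 0.0]
force: [0.1, -0.1, -3.8]
grip_width: 0.223
grip_force: 79.2
```

```bash
python3 -m jog '[{"tx":0,"ty":0,"tz":3,"ax":0,"ay":0,"az":0,"jaw":1},{"tx":0,"ty":0,"tz":4,"ax":0,"ay":0,"az":0,"jaw":1},{"tx":0,"ty":0,"tz":0,"ax":0,"ay":0,"az":0,"jaw":1},{"tx":-5,"ty":0,"tz":0,"ax":0,"ay":0,"az":0,"jaw":1},{"tx":-10,"ty":0,"tz":0,"ax":0,"ay":0,"az":0,"jaw":1}]' && python3 -m jog '[{"tx":-15,"ty":0,"tz":0,"ax":0,"ay":0,"az":0,"jaw":1},{"tx":-15,"ty":0,"tz":0,"ax":0,"ay":0,"az":0,"jaw":1},{"tx":-25,"ty":0,"tz":0,"ax":0,"ay":0,"az":0,"jaw":1},{"tx":-3,"ty":0,"tz":-20,"ax":0,"ay":0,"az":0,"jaw":1},{"tx":0,"ty":0,"tz":-40,"ax":0,"ay":0,"az":0,"jaw":1}]' && python3 -m jog '[{"tx":0,"ty":-25,"tz":0,"ax":0,"ay":0,"az":0,"jaw":1},{"tx":0,"ty":-50,"tz":0,"ax":0,"ay":0,"az":0,"jaw":1},{"tx":0,"ty":-50,"tz":0,"ax":0,"ay":0,"az":0,"jaw":1},{"tx":0,"ty":-50,"tz":0,"ax":0,"ay":0,"az":0,"jaw":1},{"tx":0,"ty":-50,"tz":0,"ax":0,"ay":0,"az":0,"jaw":1}]' && python3 -m jog '[{"tx":0,"ty":-50,"tz":0,"ax":0,"ay":0,"az":0,"jaw":1},{"tx":0,"ty":-40,"tz":0,"ax":0,"ay":0,"az":0,"jaw":1},{"tx":0,"ty":0,"tz":0,"ax":0,"ay":0,"az":-0.039,"jaw":1},{"tx":0,"ty":0,"tz":0,"ax":0,"ay":0,"az":0,"jaw":1}]' ; python3 - <<'E'
from h import *
c=shot('top'); P=cloud(c)
for n,y in (('cap2',79),('cap1',-25),('cap0',-130)): rect(P,(580,690,y-32,y+32),(97,125),n)
rect(P,(350,550,-95,140),(18,38),'pan'); rect(P,(350,550,-100,-40),(55,85),'tab')
togo((624,330,96),np.pi/2)
E
```

```text
time_s: 23.98
eef_pos: [602.7, -129.8, 154.2]
ee_rot: [0.0, 1.0, -0.019, 0.0]
force: [-0.9, -0.2, -2.3]
grip_width: 0.223
grip_force: 79.2
time_s: 24.6
eef_pos: [543.7, -127.4, 214.0]
ee_rot: [-0.001, 1.0, -0.019, -0.001]
force: [1.0, -0.3, -2.0]
grip_width: 0.226
grip_force: 79.2
time_s: 25.22
eef_pos: [552.9, 98.6, 214.4]
ee_rot: [0.0, 1.0, -0.019, 0.0]
force: [1.0, 0.3, -2.8]
grip_width: 0.224
grip_force: 79.4
time_s: 25.72
eef_pos: [556.4, 187.1, 214.2]
ee_rot: [0.0, 1.0, 0.001, -0.0]
force: [0.1, 0.1, -3.2]
grip_width: 0.222
grip_force: 79.4
cap2 124 mean [618.4  78.  113.4] rect [618.8  79.4] [36.7 37.4] 2.3 corners [[600.0, 97.0], [601.0, 60.0], [638.0, 61.0], [636.0, 99.0]]
cap1 129 mean [615.4 -25.9 113.2] rect [616.7 -26. ] [33.7 37.3] 89.7 corners [[598.0, -43.0], [635.0, -43.0], [635.0, -9.0], [598.0, -9.0]]
cap0 120 mean [ 615.4 -129.5  113.7] rect [ 617.2 -129.2] [33.3 36.5] 89.2 corners [[599.0, -146.0], [635.0, -146.0], [636.0, -113.0], [599.0, -112.0]]
pan 273 mean [490.1  12.2  27. ] rect [491.2   2.7] [118.8 192.6] 0.6 corners [[431.0, 98.0], [433.0, -94.0], [552.0, -93.0], [550.0, 100.0]]
tab 44 mean [492.2 -89.1  68.5] rect [492.6 -89.1] [10.4 35. ] 89.3 corners [[475.0, -94.0], [510.0, -94.0], [510.0, -84.0], [475.0, -84.0]]
tcp [556.6 186.8 214.3] yaw_y -1.57 zaxis [ 0. -0. -1.]
d tool [  67.5 -143.2  118.3]
az 0.001 j6 1.694
```

The pan has been knocked and its centre is now about (491,8). I'll set the puller down first, then fix the pan.

```bash
python3 -m jog '[{"tx":14,"ty":-30,"tz":0,"ax":0,"ay":0,"az":0,"jaw":1},{"tx":24,"ty":-50,"tz":15,"ax":0,"ay":0,"az":0,"jaw":1},{"tx":21,"ty":-45,"tz":20,"ax":0,"ay":0,"az":0,"jaw":1},{"tx":8,"ty":-18,"tz":20,"ax":0,"ay":0,"az":0,"jaw":1},{"tx":0,"ty":0,"tz":15,"ax":0,"ay":0,"az":0,"jaw":1}]' && python3 -m jog '[{"tx":0,"ty":0,"tz":20,"ax":0,"ay":0,"az":0,"jaw":1},{"tx":0,"ty":0,"tz":0,"ax":0,"ay":0,"az":0,"jaw":1},{"tx":0,"ty":0,"tz":0,"ax":0,"ay":0,"az":0,"jaw":1}]' && python3 -c "
from h import *
togo((624,330,94.3),np.pi/2)"
```

```text
time_s: 26.4
eef_pos: [623.5, 330.3, 142.5]
ee_rot: [0.0, 1.0, 0.001, -0.001]
force: [0.3, -0.6, -3.0]
grip_width: 0.225
grip_force: 79.5
time_s: 26.78
eef_pos: [624.2, 329.5, 125.6]
ee_rot: [-0.0, 1.0, 0.0, 0.001]
force: [0.1, 0.5, -1.4]
grip_width: 0.225
grip_force: 79.4
tcp [624.2 329.5 125.6] yaw_y -1.57 zaxis [ 0.002  0.    -1.   ]
d tool [-0.2 -0.5 31.3]
az 0.001 j6 1.89
```

```bash
python3 -m jog '[{"tx":0,"ty":0,"tz":12,"ax":0,"ay":0,"az":0,"jaw":1},{"tx":0,"ty":0,"tz":10,"ax":0,"ay":0,"az":0,"jaw":1},{"tx":0,"ty":0,"tz":6,"ax":0,"ay":0,"az":0,"jaw":1},{"tx":0,"ty":0,"tz":0,"ax":0,"ay":0,"az":0,"jaw":1}]' && python3 -m jog '[{"tx":0,"ty":0,"tz":2,"ax":0,"ay":0,"az":0,"jaw":1},{"tx":0,"ty":0,"tz":0,"ax":0,"ay":0,"az":0,"jaw":1}]'&& python3 -m jog '[{"tx":0,"ty":0,"tz":1,"ax":0,"ay":0,"az":0,"jaw":1},{"tx":0,"ty":0,"tz":0,"ax":0,"ay":0,"az":0,"jaw":1}]'
```

```text
time_s: 27.28
eef_pos: [623.5, 330.2, 95.5]
ee_rot: [0.0, 1.0, 0.001, -0.0]
force: [0.0, 0.4, -2.4]
grip_width: 0.223
grip_force: 79.5
time_s: 27.52
eef_pos: [623.8, 330.2, 94.4]
ee_rot: [-0.0, 1.0, 0.001, 0.0]
force: [-0.2, -0.5, -3.0]
grip_width: 0.228
grip_force: 79.6
time_s: 27.78
eef_pos: [624.0, 330.2, 94.3]
ee_rot: [-0.0, 1.0, 0.001, 0.001]
force: [-2.2, -1.7, 5.8]
grip_width: 0.225
grip_force: 80.6
```

```bash
python3 -m jog '[{"tx":0,"ty":0,"tz":0,"ax":0,"ay":0,"az":0,"jaw":-1},{"tx":0,"ty":0,"tz":0,"ax":0,"ay":0,"az":0,"jaw":-1},{"tx":0,"ty":0,"tz":0,"ax":0,"ay":0,"az":0,"jaw":-1},{"tx":0,"ty":0,"tz":0,"ax":0,"ay":0,"az":0,"jaw":-1},{"tx":0,"ty":0,"tz":-20,"ax":0,"ay":0,"az":0,"jaw":-1}]' && python3 -m jog '[{"tx":0,"ty":0,"tz":-40,"ax":0,"ay":0,"az":0,"jaw":-1},{"tx":0,"ty":0,"tz":-50,"ax":0,"ay":0,"az":0,"jaw":-1},{"tx":-10,"ty":25,"tz":0,"ax":0,"ay":0,"az":0,"jaw":-1},{"tx":-15,"ty":50,"tz":0,"ax":0,"ay":0,"az":0,"jaw":-1},{"tx":-15,"ty":50,"tz":0,"ax":0,"ay":0,"az":0,"jaw":-1}]' && python3 -m jog '[{"tx":-15,"ty":50,"tz":0,"ax":0,"ay":0,"az":0,"jaw":-1},{"tx":-15,"ty":50,"tz":0,"ax":0,"ay":0,"az":0,"jaw":-1},{"tx":-15,"ty":50,"tz":0,"ax":0,"ay":0,"az":0,"jaw":-1},{"tx":-15,"ty":50,"tz":0,"ax":0,"ay":0,"az":0,"jaw":-1},{"tx":-10,"ty":40,"tz":0,"ax":0,"ay":0,"az":0,"jaw":-1}]'; python3 -m jog '[{"tx":0,"ty":0,"tz":0,"ax":0,"ay":0,"az":0,"jaw":-1},{"tx":0,"ty":0,"tz":0,"ax":0,"ay":0,"az":0,"jaw":-1}]'; python3 - <<'E'
from h import *
c=shot('top','t3.png'); P=cloud(c)
rect(P,(540,700,270,400),(120,150),'handle'); rect(P,(540,700,270,400),(60,85),'bridge')
rect(P,(350,560,-95,140),(18,38),'pan')
togo((492.6,-89.1,40),np.pi/2-0.0)
E
```

```text
time_s: 28.4
eef_pos: [622.9, 330.0, 111.7]
ee_rot: [0.001, 1.0, 0.001, -0.002]
force: [0.4, -0.3, 0.2]
grip_width: 0.999
grip_force: 0.0
time_s: 29.02
eef_pos: [583.2, 203.9, 203.1]
ee_rot: [0.0, 1.0, 0.001, 0.0]
force: [0.6, -0.4, 0.1]
grip_width: 1.0
grip_force: 0.0
time_s: 29.65
eef_pos: [513.7, -36.7, 203.4]
ee_rot: [0.0, 1.0, 0.001, 0.0]
force: [0.9, 1.1, -0.6]
grip_width: 0.997
grip_force: 0.0
time_s: 29.9
eef_pos: [514.5, -34.5, 203.3]
ee_rot: [-0.0, 1.0, 0.001, 0.0]
force: [-0.4, -0.1, -0.5]
grip_width: 0.999
grip_force: 0.0
handle 57 mean [621.7 329.1 131.3] rect [622.  330.5] [22.5 25.6] 87.8 corners [[609.0, 320.0], [634.0, 319.0], [635.0, 341.0], [610.0, 342.0]]
bridge 157 mean [620.2 323.2  72.4] rect [622.4 329.8] [31.4 78.3] 2.2 corners [[605.0, 368.0], [608.0, 290.0], [640.0, 291.0], [637.0, 370.0]]
pan 75 mean [480.  -59.8  26.5] rect [490.1  -7.7] [166.9 109.4] 84.7 corners [[428.0, -86.0], [537.0, -96.0], [552.0, 70.0], [443.0, 80.0]]
tcp [514.5 -34.2 203.2] yaw_y -1.568 zaxis [ 0.  0. -1.]
d tool [-22.1  54.9 163.2]
az 0.003 j6 1.274
```

```bash
python3 -m jog '[{"tx":-11,"ty":28,"tz":0,"ax":0,"ay":0,"az":0,"jaw":-1},{"tx":-11,"ty":27,"tz":20,"ax":0,"ay":0,"az":0,"jaw":-1},{"tx":0,"ty":0,"tz":40,"ax":0,"ay":0,"az":0,"jaw":-1},{"tx":0,"ty":0,"tz":30,"ax":0,"ay":0,"az":0,"jaw":-1},{"tx":0,"ty":0,"tz":0,"ax":0,"ay":0,"az":0,"jaw":-1}]' && python3 -m jog '[{"tx":0,"ty":0,"tz":0,"ax":0,"ay":0,"az":0,"jaw":-1},{"tx":0,"ty":0,"tz":0,"ax":0,"ay":0,"az":0,"jaw":-1}]'; python3 -c "
from h import *
togo((492.6,-89.1,40),np.pi/2-0.0)"
```

```text
time_s: 30.58
eef_pos: [491.8, -88.8, 111.7]
ee_rot: [-0.001, 1.0, 0.002, -0.002]
force: [0.8, 0.4, 0.4]
grip_width: 1.002
grip_force: 0.0
time_s: 30.82
eef_pos: [493.2, -90.0, 114.4]
ee_rot: [0.0, 1.0, 0.001, 0.001]
force: [0.2, -1.3, 0.6]
grip_width: 0.999
grip_force: 0.0
tcp [493.2 -90.  114.4] yaw_y -1.568 zaxis [ 0.002 -0.001 -1.   ]
d tool [-0.7 -0.9 74.4]
az 0.002 j6 1.154
```

```bash
python3 -m jog '[{"tx":0,"ty":0,"tz":37,"ax":0,"ay":0,"az":0,"jaw":-1},{"tx":0,"ty":0,"tz":36,"ax":0,"ay":0,"az":0,"jaw":-1},{"tx":0,"ty":0,"tz":0,"ax":0,"ay":0,"az":0,"jaw":-1},{"tx":0,"ty":0,"tz":0,"ax":0,"ay":0,"az":0,"jaw":1},{"tx":0,"ty":0,"tz":0,"ax":0,"ay":0,"az":0,"jaw":1}]' 40 && python3 -m jog '[{"tx":0,"ty":0,"tz":0,"ax":0,"ay":0,"az":0,"jaw":1},{"tx":0,"ty":0,"tz":0,"ax":0,"ay":0,"az":0,"jaw":1},{"tx":0,"ty":0,"tz":0,"ax":0,"ay":0,"az":0,"jaw":1},{"tx":0,"ty":0,"tz":0,"ax":0,"ay":0,"az":0,"jaw":1}]' ; python3 - <<'E'
from h import *
c=shot('top'); P=cloud(c)
rect(P,(350,560,-50,140),(18,38),'pan')
togo((449.4,-66.9,40),np.pi/2-0.047)
E
```

```text
time_s: 31.45
eef_pos: [493.3, -90.4, 41.7]
ee_rot: [0.001, 1.0, 0.001, 0.001]
force: [-0.9, 0.1, -0.2]
grip_width: 0.603
grip_force: 0.0
time_s: 31.95
eef_pos: [492.7, -89.7, 40.8]
ee_rot: [-0.0, 1.0, 0.001, 0.0]
force: [-1.3, 3.8, 6.0]
grip_width: 0.157
grip_force: 40.2
pan 99 mean [512.2  74.2  26.4] rect [491.   53.3] [ 85.  120.4] 89.5 corners [[430.0, 11.0], [551.0, 10.0], [552.0, 95.0], [431.0, 96.0]]
tcp [492.7 -89.7  40.8] yaw_y -1.569 zaxis [ 0.001  0.    -1.   ]
d tool [-43.2 -22.9   0.8]
az 0.049 j6 1.154
```

```bash
python3 -m jog '[{"tx":-8,"ty":-4,"tz":0,"ax":0,"ay":0,"az":0,"jaw":1},{"tx":-15,"ty":-8,"tz":0,"ax":0,"ay":0,"az":0.015,"jaw":1},{"tx":-15,"ty":-8,"tz":0,"ax":0,"ay":0,"az":0.018,"jaw":1},{"tx":-5,"ty":-3,"tz":0,"ax":0,"ay":0,"az":0.016,"jaw":1},{"tx":0,"ty":0,"tz":0,"ax":0,"ay":0,"az":0,"jaw":1}]' && python3 -m jog '[{"tx":0,"ty":0,"tz":0,"ax":0,"ay":0,"az":0,"jaw":1},{"tx":0,"ty":0,"tz":0,"ax":0,"ay":0,"az":0,"jaw":-1},{"tx":0,"ty":0,"tz":0,"ax":0,"ay":0,"az":0,"jaw":-1},{"tx":0,"ty":0,"tz":0,"ax":0,"ay":0,"az":0,"jaw":-1},{"tx":0,"ty":0,"tz":-30,"ax":0,"ay":0,"az":0,"jaw":-1}]'  && python3 -m jog '[{"tx":0,"ty":0,"tz":-50,"ax":0,"ay":0,"az":0,"jaw":-1},{"tx":0,"ty":0,"tz":-60,"ax":0,"ay":0,"az":0,"jaw":-1},{"tx":15,"ty":25,"tz":0,"ax":0,"ay":0,"az":0.15,"jaw":-1},{"tx":25,"ty":25,"tz":0,"ax":0,"ay":0,"az":0.15,"jaw":-1},{"tx":0,"ty":0,"tz":0,"ax":0,"ay":0,"az":0,"jaw":-1}]' ; python3 - <<'E'
from h import *
c=shot('top'); P=cloud(c)
rect(P,(350,560,-95,140),(18,38),'pan'); rect(P,(350,560,-95,-40),(55,80),'tab')
togo((617.2,-129.8,220),-0.039)
E
```

```text
time_s: 32.62
eef_pos: [449.5, -66.8, 40.8]
ee_rot: [0.0, 1.0, -0.024, 0.0]
force: [-2.8, -0.6, 11.7]
grip_width: 0.158
grip_force: 41.6
time_s: 33.25
eef_pos: [448.4, -66.2, 69.1]
ee_rot: [-0.001, 1.0, -0.024, -0.002]
force: [0.6, 0.0, 0.9]
grip_width: 0.983
grip_force: 0.0
time_s: 33.88
eef_pos: [483.4, -123.1, 179.7]
ee_rot: [-0.0, 0.985, -0.174, -0.0]
force: [-0.4, -0.2, -0.4]
grip_width: 0.999
grip_force: 0.0
pan 138 mean [469.1  90.7  26.1] rect [456.8  69.6] [102.5 121.1] 86.2 corners [[393.0, 23.0], [514.0, 14.0], [521.0, 117.0], [400.0, 125.0]]
tab none
tcp [ 482.8 -122.   179.6] yaw_y -1.918 zaxis [-0.001  0.001 -1.   ]
d tool [129.  -38.4 -40.6]
az 1.263 j6 1.434
```

```bash
python3 -m jog '[{"tx":0,"ty":0,"tz":-20,"ax":0,"ay":0,"az":-0.17,"jaw":-1},{"tx":0,"ty":0,"tz":-20,"ax":0,"ay":0,"az":-0.17,"jaw":-1},{"tx":0,"ty":0,"tz":0,"ax":0,"ay":0,"az":-0.17,"jaw":-1},{"tx":0,"ty":0,"tz":0,"ax":0,"ay":0,"az":-0.17,"jaw":-1},{"tx":0,"ty":0,"tz":0,"ax":0,"ay":0,"az":-0.17,"jaw":-1}]' && python3 -m jog '[{"tx":0,"ty":0,"tz":0,"ax":0,"ay":0,"az":-0.17,"jaw":-1},{"tx":0,"ty":0,"tz":0,"ax":0,"ay":0,"az":-0.17,"jaw":-1},{"tx":0,"ty":0,"tz":0,"ax":0,"ay":0,"az":-0.17,"jaw":-1},{"tx":0,"ty":0,"tz":0,"ax":0,"ay":0,"az":-0.17,"jaw":-1},{"tx":0,"ty":0,"tz":0,"ax":0,"ay":0,"az":-0.17,"jaw":-1}]' && python3 -m jog '[{"tx":0,"ty":0,"tz":0,"ax":0,"ay":0,"az":-0.17,"jaw":-1},{"tx":0,"ty":30,"tz":0,"ax":0,"ay":0,"az":0,"jaw":-1},{"tx":0,"ty":45,"tz":0,"ax":0,"ay":0,"az":0,"jaw":-1},{"tx":0,"ty":40,"tz":0,"ax":0,"ay":0,"az":0,"jaw":-1},{"tx":0,"ty":0,"tz":0,"ax":0,"ay":0,"az":0,"jaw":-1}]' && python3 -c "
from h import *
togo((617.2,-129.8,160),-0.039)"
```

```text
time_s: 34.55
eef_pos: [482.5, -120.8, 220.0]
ee_rot: [-0.0, 0.968, 0.253, -0.0]
force: [0.1, 0.4, -0.1]
grip_width: 1.003
grip_force: 0.0
time_s: 35.17
eef_pos: [482.5, -120.8, 220.0]
ee_rot: [-0.0, 0.777, 0.629, -0.0]
force: [-0.7, 0.9, 0.1]
grip_width: 1.001
grip_force: 0.0
time_s: 35.8
eef_pos: [598.7, -126.3, 218.8]
ee_rot: [-0.001, 0.723, 0.691, -0.0]
force: [-0.6, -0.7, -0.8]
grip_width: 0.997
grip_force: 0.0
tcp [ 598.7 -126.3  218.8] yaw_y -0.045 zaxis [-0.002  0.001 -1.   ]
d tool [-2.8 18.7 58.8]
az -0.006 j6 -0.354
```

```bash
python3 -m jog '[{"tx":-2.5,"ty":18.5,"tz":0,"ax":0,"ay":0,"az":0,"jaw":-1},{"tx":0,"ty":0,"tz":30,"ax":0,"ay":0,"az":0,"jaw":-1},{"tx":0,"ty":0,"tz":35,"ax":0,"ay":0,"az":0,"jaw":-1},{"tx":0,"ty":0,"tz":0,"ax":0,"ay":0,"az":0,"jaw":-1},{"tx":0,"ty":0,"tz":0,"ax":0,"ay":0,"az":0,"jaw":-1}]' && python3 -c "
from h import *
togo((617.2,-129.8,86),-0.039)"
```

```text
time_s: 36.42
eef_pos: [616.4, -130.6, 157.0]
ee_rot: [0.001, 0.724, 0.69, 0.0]
force: [0.2, -0.4, 1.1]
grip_width: 0.995
grip_force: 0.0
tcp [ 616.4 -130.6  157. ] yaw_y -0.047 zaxis [ 0.002 -0.001 -1.   ]
d tool [ 0.9  0.6 71. ]
az -0.008 j6 -0.347
```

```bash
python3 -m jog '[{"tx":1,"ty":0.5,"tz":35,"ax":0,"ay":0,"az":-0.008,"jaw":-1},{"tx":0,"ty":0,"tz":35,"ax":0,"ay":0,"az":0,"jaw":-1},{"tx":0,"ty":0,"tz":0,"ax":0,"ay":0,"az":0,"jaw":-1},{"tx":0,"ty":0,"tz":0,"ax":0,"ay":0,"az":0,"jaw":1},{"tx":0,"ty":0,"tz":0,"ax":0,"ay":0,"az":0,"jaw":1}]' 25 && python3 -m jog '[{"tx":0,"ty":0,"tz":0,"ax":0,"ay":0,"az":0,"jaw":1},{"tx":0,"ty":0,"tz":0,"ax":0,"ay":0,"az":0,"jaw":1},{"tx":0,"ty":0,"tz":-10,"ax":0,"ay":0,"az":0,"jaw":1},{"tx":0,"ty":0,"tz":-20,"ax":0,"ay":0,"az":0,"jaw":1}]' && python3 -m jog '[{"tx":0,"ty":0,"tz":-30,"ax":0,"ay":0,"az":0,"jaw":1},{"tx":0,"ty":0,"tz":-25,"ax":0,"ay":0,"az":0,"jaw":1},{"tx":0,"ty":0,"tz":0,"ax":0,"ay":0,"az":0,"jaw":1}]';  python3 -c "
from h import *
a=np.array([454,30,0]); Y=np.array([.047,.999,0])
togo(a-56*Y+[0,0,150],-0.047)"
```

```text
time_s: 37.05
eef_pos: [617.7, -130.1, 87.3]
ee_rot: [0.002, 0.721, 0.693, 0.001]
force: [-0.3, 0.1, -0.3]
grip_width: 0.604
grip_force: 0.0
time_s: 37.55
eef_pos: [616.7, -129.6, 115.2]
ee_rot: [-0.001, 0.721, 0.693, -0.0]
force: [1.9, -0.5, -1.2]
grip_width: 0.415
grip_force: 31.8
time_s: 37.92
eef_pos: [617.4, -130.0, 172.1]
ee_rot: [0.002, 0.721, 0.693, 0.001]
force: [0.4, -0.3, -0.4]
grip_width: 0.418
grip_force: 31.8
tcp [ 617.4 -130.   172.1] yaw_y -0.04 zaxis [ 0.003 -0.001 -1.   ]
d tool [  97.3 -170.1   21.4]
az 0.007 j6 -0.353
```

```bash
python3 -m jog '[{"tx":12,"ty":-25,"tz":0,"ax":0,"ay":0,"az":0,"jaw":1},{"tx":25,"ty":-43,"tz":0,"ax":0,"ay":0,"az":0,"jaw":1},{"tx":25,"ty":-43,"tz":5,"ax":0,"ay":0,"az":0,"jaw":1},{"tx":25,"ty":-43,"tz":15,"ax":0,"ay":0,"az":0.007,"jaw":1},{"tx":10,"ty":-16,"tz":30,"ax":0,"ay":0,"az":0,"jaw":1}]' && python3 -m jog '[{"tx":0,"ty":0,"tz":30,"ax":0,"ay":0,"az":0,"jaw":1},{"tx":0,"ty":0,"tz":0,"ax":0,"ay":0,"az":0,"jaw":1},{"tx":0,"ty":0,"tz":0,"ax":0,"ay":0,"az":0,"jaw":1}]' && python3 - <<'E'
from h import *
c=shot('top'); P=cloud(c); rect(P,(350,560,40,140),(18,38),'pan')
a=np.array([454,30,0]); Y=np.array([.047,.999,0])
togo(a-56*Y+[0,0,41],-0.047)
E
```

```text
time_s: 38.55
eef_pos: [448.9, -24.6, 119.5]
ee_rot: [-0.0, 0.723, 0.691, -0.0]
force: [0.5, -0.5, -1.2]
grip_width: 0.416
grip_force: 31.8
time_s: 38.92
eef_pos: [451.3, -26.1, 90.7]
ee_rot: [0.0, 0.724, 0.69, 0.0]
force: [-0.1, 0.2, -1.1]
grip_width: 0.414
grip_force: 31.7
pan 40 mean [491.1 112.5  26. ] rect [488.  115.1] [23.2 68.9] 66.0 corners [[452.0, 119.0], [515.0, 90.0], [524.0, 112.0], [461.0, 140.0]]
tcp [451.5 -26.2  90.9] yaw_y -0.047 zaxis [ 0.001 -0.    -1.   ]
d tool [ 0.2 -0.2 49.9]
az -0.0 j6 -0.271
```

```bash
python3 -m jog '[{"tx":0,"ty":0,"tz":20,"ax":0,"ay":0,"az":0,"jaw":1},{"tx":0,"ty":0,"tz":15,"ax":0,"ay":0,"az":0,"jaw":1},{"tx":0,"ty":0,"tz":10,"ax":0,"ay":0,"az":0,"jaw":1},{"tx":0,"ty":0,"tz":0,"ax":0,"ay":0,"az":0,"jaw":1}]' && python3 -m jog '[{"tx":0,"ty":0,"tz":3,"ax":0,"ay":0,"az":0,"jaw":1},{"tx":0,"ty":0,"tz":0,"ax":0,"ay":0,"az":0,"jaw":1}]' && python3 -m jog '[{"tx":0,"ty":0,"tz":2,"ax":0,"ay":0,"az":0,"jaw":1},{"tx":0,"ty":0,"tz":0,"ax":0,"ay":0,"az":0,"jaw":1}]'
```

```text
time_s: 39.48
eef_pos: [451.0, -26.0, 45.2]
ee_rot: [-0.0, 0.724, 0.69, -0.0]
force: [0.2, 0.5, -0.8]
grip_width: 0.415
grip_force: 31.7
time_s: 39.72
eef_pos: [451.1, -26.0, 42.4]
ee_rot: [0.0, 0.724, 0.69, 0.0]
force: [-0.3, -0.6, -0.8]
grip_width: 0.416
grip_force: 31.7
time_s: 39.98
eef_pos: [450.9, -25.9, 40.1]
ee_rot: [-0.0, 0.724, 0.69, -0.0]
force: [0.1, -0.4, 0.0]
grip_width: 0.416
grip_force: 31.7
```

```bash
python3 -m jog '[{"tx":0,"ty":0,"tz":1,"ax":0,"ay":0,"az":0,"jaw":1},{"tx":0,"ty":0,"tz":0,"ax":0,"ay":0,"az":0,"jaw":-1},{"tx":0,"ty":0,"tz":0,"ax":0,"ay":0,"az":0,"jaw":-1},{"tx":0,"ty":0,"tz":0,"ax":0,"ay":0,"az":0,"jaw":-1},{"tx":0,"ty":0,"tz":-30,"ax":0,"ay":0,"az":0,"jaw":-1}]' && python3 -m jog '[{"tx":0,"ty":0,"tz":-50,"ax":0,"ay":0,"az":0,"jaw":-1},{"tx":0,"ty":20,"tz":-50,"ax":0,"ay":0,"az":0,"jaw":-1},{"tx":0,"ty":50,"tz":0,"ax":0,"ay":0,"az":0,"jaw":-1},{"tx":0,"ty":50,"tz":0,"ax":0,"ay":0,"az":0,"jaw":-1},{"tx":0,"ty":40,"tz":0,"ax":0,"ay":0,"az":0,"jaw":-1}]' && python3 -m jog '[{"tx":0,"ty":0,"tz":0,"ax":0,"ay":0,"az":0,"jaw":-1},{"tx":0,"ty":0,"tz":0,"ax":0,"ay":0,"az":0,"jaw":-1}]' && python3 - <<'E'
from h import *
togo((616.8,-25.8,86),-0.039)
c=shot('top'); P=cloud(c)
rect(P,(350,560,-95,140),(18,35),'pan'); rect(P,(350,560,-95,-50),(55,85),'tab'); rect(P,(400,510,-55,10),(50,80),'c0')
E
```

```text
time_s: 40.6
eef_pos: [449.8, -25.6, 68.3]
ee_rot: [-0.002, 0.724, 0.69, -0.001]
force: [-0.8, -0.8, -0.2]
grip_width: 0.998
grip_force: 0.0
time_s: 41.22
eef_pos: [612.3, -33.4, 169.0]
ee_rot: [0.0, 0.724, 0.69, 0.0]
force: [-0.2, -1.2, -0.6]
grip_width: 1.001
grip_force: 0.0
time_s: 41.48
eef_pos: [610.1, -33.3, 168.9]
ee_rot: [-0.0, 0.723, 0.69, -0.0]
force: [-1.4, 1.0, -0.2]
grip_width: 0.998
grip_force: 0.0
tcp [610.1 -33.3 168.9] yaw_y -0.047 zaxis [-0.001  0.    -1.   ]
d tool [ 7.8  6.5 82.9]
az -0.008 j6 -0.199
pan 227 mean [446.4 -36.1  26.8] rect [448.  -37.1] [ 76.  132.7] 73.5 corners [[374.0, -55.0], [501.0, -92.0], [522.0, -20.0], [395.0, 18.0]]
tab 49 mean [448.3 -67.1  67.2] rect [448.8 -66.8] [13.6 34.3] 89.0 corners [[432.0, -73.0], [466.0, -74.0], [466.0, -60.0], [432.0, -60.0]]
c0 120 mean [450.3 -26.3  65.4] rect [451.4 -26.2] [35.  36.4] 87.8 corners [[432.0, -43.0], [469.0, -44.0], [470.0, -9.0], [434.0, -8.0]]
```

```bash
python3 -m jog '[{"tx":7.5,"ty":6.5,"tz":0,"ax":0,"ay":0,"az":-0.008,"jaw":-1},{"tx":0,"ty":0,"tz":0,"ax":0,"ay":0,"az":0,"jaw":-1},{"tx":0,"ty":0,"tz":30,"ax":0,"ay":0,"az":0,"jaw":-1},{"tx":0,"ty":0,"tz":30,"ax":0,"ay":0,"az":0,"jaw":-1},{"tx":0,"ty":0,"tz":22,"ax":0,"ay":0,"az":0,"jaw":-1}]' && python3 -m jog '[{"tx":0,"ty":0,"tz":0,"ax":0,"ay":0,"az":0,"jaw":-1},{"tx":0,"ty":0,"tz":0,"ax":0,"ay":0,"az":0,"jaw":1},{"tx":0,"ty":0,"tz":0,"ax":0,"ay":0,"az":0,"jaw":1},{"tx":0,"ty":0,"tz":0,"ax":0,"ay":0,"az":0,"jaw":1},{"tx":0,"ty":0,"tz":0,"ax":0,"ay":0,"az":0,"jaw":1}]' 25 && python3 -m jog '[{"tx":0,"ty":0,"tz":-10,"ax":0,"ay":0,"az":0,"jaw":1},{"tx":0,"ty":0,"tz":-20,"ax":0,"ay":0,"az":0,"jaw":1},{"tx":0,"ty":0,"tz":-30,"ax":0,"ay":0,"az":0,"jaw":1},{"tx":0,"ty":0,"tz":-25,"ax":0,"ay":0,"az":0,"jaw":1},{"tx":0,"ty":0,"tz":0,"ax":0,"ay":0,"az":0,"jaw":1}]';  python3 -c "
from h import *
a=np.array([454,30,0]); Y=np.array([.047,.999,0])
togo(a+56*Y+[0,0,90],-0.047)"
```

```text
time_s: 42.15
eef_pos: [617.1, -26.1, 86.0]
ee_rot: [-0.0, 0.721, 0.693, -0.0]
force: [0.8, 0.2, -0.7]
grip_width: 0.995
grip_force: 0.0
time_s: 42.78
eef_pos: [618.0, -26.3, 87.8]
ee_rot: [0.001, 0.721, 0.693, 0.0]
force: [0.3, 0.3, 2.2]
grip_width: 0.426
grip_force: 26.9
time_s: 43.4
eef_pos: [618.1, -26.3, 174.0]
ee_rot: [0.001, 0.721, 0.693, 0.001]
force: [1.0, 0.1, -0.8]
grip_width: 0.428
grip_force: 26.4
tcp [618.1 -26.3 174. ] yaw_y -0.039 zaxis [ 0.003 -0.001 -1.   ]
d tool [ 106.  -166.    83.4]
az 0.008 j6 -0.193
```

```bash
python3 -m jog '[{"tx":12,"ty":-25,"tz":0,"ax":0,"ay":0,"az":0,"jaw":1},{"tx":28,"ty":-43,"tz":0,"ax":0,"ay":0,"az":0,"jaw":1},{"tx":28,"ty":-43,"tz":5,"ax":0,"ay":0,"az":0,"jaw":1},{"tx":28,"ty":-40,"tz":15,"ax":0,"ay":0,"az":0.008,"jaw":1},{"tx":10,"ty":-15,"tz":30,"ax":0,"ay":0,"az":0,"jaw":1}]' && python3 -m jog '[{"tx":0,"ty":0,"tz":30,"ax":0,"ay":0,"az":0,"jaw":1},{"tx":0,"ty":0,"tz":0,"ax":0,"ay":0,"az":0,"jaw":1},{"tx":0,"ty":0,"tz":0,"ax":0,"ay":0,"az":0,"jaw":1}]' && python3 - <<'E'
from h import *
a=np.array([454,30,0]); Y=np.array([.047,.999,0])
togo(a+56*Y+[0,0,41],-0.047)
E
```

```text
time_s: 44.02
eef_pos: [453.9, 87.5, 121.4]
ee_rot: [-0.0, 0.723, 0.691, -0.0]
force: [1.2, -0.3, -0.5]
grip_width: 0.429
grip_force: 26.3
time_s: 44.4
eef_pos: [456.3, 86.1, 92.7]
ee_rot: [0.0, 0.724, 0.69, 0.0]
force: [1.0, 0.6, -0.6]
grip_width: 0.431
grip_force: 26.3
tcp [456.3  86.1  92.7] yaw_y -0.047 zaxis [ 0. -0. -1.]
d tool [-0.2  0.3 51.7]
az -0.0 j6 -0.019
```

```bash
python3 -m jog '[{"tx":-1,"ty":0,"tz":20,"ax":0,"ay":0,"az":0,"jaw":1},{"tx":0,"ty":0,"tz":15,"ax":0,"ay":0,"az":0,"jaw":1},{"tx":0,"ty":0,"tz":10,"ax":0,"ay":0,"az":0,"jaw":1},{"tx":0,"ty":0,"tz":0,"ax":0,"ay":0,"az":0,"jaw":1}]' && python3 -m jog '[{"tx":0,"ty":0,"tz":3,"ax":0,"ay":0,"az":0,"jaw":1},{"tx":0,"ty":0,"tz":0,"ax":0,"ay":0,"az":0,"jaw":1}]' && python3 -m jog '[{"tx":0,"ty":0,"tz":2,"ax":0,"ay":0,"az":0,"jaw":1},{"tx":0,"ty":0,"tz":0,"ax":0,"ay":0,"az":0,"jaw":1}]'
```

```text
time_s: 44.9
eef_pos: [456.0, 85.2, 47.3]
ee_rot: [-0.0, 0.724, 0.69, -0.0]
force: [0.4, -0.2, -1.0]
grip_width: 0.428
grip_force: 26.3
time_s: 45.15
eef_pos: [456.0, 85.3, 44.4]
ee_rot: [0.0, 0.724, 0.69, 0.0]
force: [-1.1, -0.1, -0.1]
grip_width: 0.427
grip_force: 26.3
time_s: 45.4
eef_pos: [455.8, 85.3, 42.1]
ee_rot: [-0.0, 0.724, 0.69, -0.0]
force: [-0.5, -0.1, -1.4]
grip_width: 0.427
grip_force: 26.4
```

Release and move to cap2 at (618.8,79.4): relative to here about +163 in x, −6 in y.

```bash
python3 -m jog '[{"tx":0,"ty":0,"tz":1.5,"ax":0,"ay":0,"az":0,"jaw":1},{"tx":0,"ty":0,"tz":0,"ax":0,"ay":0,"az":0,"jaw":-1},{"tx":0,"ty":0,"tz":0,"ax":0,"ay":0,"az":0,"jaw":-1},{"tx":0,"ty":0,"tz":0,"ax":0,"ay":0,"az":0,"jaw":-1},{"tx":0,"ty":0,"tz":-30,"ax":0,"ay":0,"az":0,"jaw":-1}]' && python3 -m jog '[{"tx":0,"ty":0,"tz":-50,"ax":0,"ay":0,"az":0,"jaw":-1},{"tx":0,"ty":20,"tz":-50,"ax":0,"ay":0,"az":0,"jaw":-1},{"tx":0,"ty":50,"tz":0,"ax":0,"ay":0,"az":0,"jaw":-1},{"tx":0,"ty":50,"tz":0,"ax":0,"ay":0,"az":0,"jaw":-1},{"tx":0,"ty":40,"tz":0,"ax":0,"ay":0,"az":0,"jaw":-1}]' && python3 -m jog '[{"tx":0,"ty":0,"tz":0,"ax":0,"ay":0,"az":0,"jaw":-1},{"tx":0,"ty":0,"tz":0,"ax":0,"ay":0,"az":0,"jaw":-1}]' && python3 - <<'E'
from h import *
togo((618.8,79.2,86),-0.039)
c=shot('top'); P=cloud(c)
rect(P,(350,560,-95,140),(18,35),'pan'); rect(P,(350,560,-95,-50),(55,85),'tab'); rect(P,(400,510,-55,10),(50,80),'c0'); rect(P,(400,510,40,120),(50,80),'c1')
E
```

```text
time_s: 46.02
eef_pos: [454.8, 85.3, 69.7]
ee_rot: [-0.001, 0.724, 0.69, -0.001]
force: [1.3, -0.2, -0.2]
grip_width: 1.005
grip_force: 0.0
time_s: 46.65
eef_pos: [617.2, 77.6, 170.5]
ee_rot: [0.0, 0.724, 0.69, 0.0]
force: [0.1, -0.1, -0.4]
grip_width: 0.997
grip_force: 0.0
time_s: 46.9
eef_pos: [615.0, 77.9, 170.4]
ee_rot: [-0.0, 0.723, 0.69, -0.0]
force: [1.0, 0.3, -0.2]
grip_width: 1.0
grip_force: 0.0
tcp [615.   77.9 170.4] yaw_y -0.047 zaxis [-0.001  0.    -1.   ]
d tool [ 1.5  3.8 84.4]
az -0.008 j6 -0.016
pan 445 mean [451.8  12.3  26.8] rect [453.7  20.7] [181.8 121.1] 86.8 corners [[388.0, -67.0], [509.0, -73.0], [519.0, 108.0], [398.0, 115.0]]
tab 49 mean [447.7 -67.1  67.3] rect [448.3 -66.7] [13.6 33.2] 89.0 corners [[432.0, -73.0], [465.0, -74.0], [465.0, -60.0], [432.0, -60.0]]
c0 120 mean [450.4 -26.5  65. ] rect [451.4 -26.2] [34.4 37.2] 89.9 corners [[433.0, -43.0], [470.0, -43.0], [470.0, -9.0], [433.0, -9.0]]
c1 111 mean [457.2  84.1  65.3] rect [458.6  85.3] [35.7 36.9] 85.5 corners [[439.0, 69.0], [476.0, 66.0], [478.0, 102.0], [442.0, 104.0]]
```

```bash
python3 -m jog '[{"tx":1.5,"ty":3.5,"tz":0,"ax":0,"ay":0,"az":-0.008,"jaw":-1},{"tx":0,"ty":0,"tz":0,"ax":0,"ay":0,"az":0,"jaw":-1},{"tx":0,"ty":0,"tz":30,"ax":0,"ay":0,"az":0,"jaw":-1},{"tx":0,"ty":0,"tz":30,"ax":0,"ay":0,"az":0,"jaw":-1},{"tx":0,"ty":0,"tz":23,"ax":0,"ay":0,"az":0,"jaw":-1}]' && python3 -m jog '[{"tx":0,"ty":0,"tz":0,"ax":0,"ay":0,"az":0,"jaw":-1},{"tx":0,"ty":0,"tz":0,"ax":0,"ay":0,"az":0,"jaw":1},{"tx":0,"ty":0,"tz":0,"ax":0,"ay":0,"az":0,"jaw":1},{"tx":0,"ty":0,"tz":0,"ax":0,"ay":0,"az":0,"jaw":1},{"tx":0,"ty":0,"tz":0,"ax":0,"ay":0,"az":0,"jaw":1}]' 25 && python3 -m jog '[{"tx":0,"ty":0,"tz":-10,"ax":0,"ay":0,"az":0,"jaw":1},{"tx":0,"ty":0,"tz":-20,"ax":0,"ay":0,"az":0,"jaw":1},{"tx":0,"ty":0,"tz":-30,"ax":0,"ay":0,"az":0,"jaw":1},{"tx":0,"ty":0,"tz":-25,"ax":0,"ay":0,"az":0,"jaw":1},{"tx":0,"ty":0,"tz":0,"ax":0,"ay":0,"az":0,"jaw":1}]';  python3 -c "
from h import *
togo([454,29.5,90],-0.047)"
```

```text
time_s: 47.58
eef_pos: [618.8, 79.2, 86.5]
ee_rot: [-0.0, 0.721, 0.693, -0.0]
force: [-0.0, 0.4, -0.0]
grip_width: 0.997
grip_force: 0.0
time_s: 48.2
eef_pos: [621.2, 79.0, 89.4]
ee_rot: [0.002, 0.721, 0.693, 0.002]
force: [6.2, 0.2, 3.0]
grip_width: 0.431
grip_force: 25.3
time_s: 48.82
eef_pos: [620.0, 79.1, 174.6]
ee_rot: [0.001, 0.721, 0.693, 0.001]
force: [1.0, -0.0, -1.3]
grip_width: 0.433
grip_force: 26.5
tcp [620.   79.1 174.6] yaw_y -0.039 zaxis [ 0.004 -0.    -1.   ]
d tool [ -56.  -164.3   83.9]
az 0.008 j6 -0.021
```

```bash
python3 -m jog '[{"tx":-6,"ty":-25,"tz":0,"ax":0,"ay":0,"az":0,"jaw":1},{"tx":-15,"ty":-43,"tz":0,"ax":0,"ay":0,"az":0,"jaw":1},{"tx":-15,"ty":-43,"tz":0,"ax":0,"ay":0,"az":0,"jaw":1},{"tx":-15,"ty":-40,"tz":15,"ax":0,"ay":0,"az":0.008,"jaw":1},{"tx":-5,"ty":-13,"tz":20,"ax":0,"ay":0,"az":0,"jaw":1}]' && python3 -m jog '[{"tx":0,"ty":0,"tz":30,"ax":0,"ay":0,"az":0,"jaw":1},{"tx":0,"ty":0,"tz":0,"ax":0,"ay":0,"az":0,"jaw":1},{"tx":0,"ty":0,"tz":0,"ax":0,"ay":0,"az":0,"jaw":1}]' && python3 - <<'E'
from h import *
togo([454.5,29.5,44],-0.047)
E
```

```text
time_s: 49.45
eef_pos: [451.0, 29.4, 136.6]
ee_rot: [-0.0, 0.724, 0.69, -0.0]
force: [0.3, -0.3, 0.0]
grip_width: 0.435
grip_force: 26.5
time_s: 49.82
eef_pos: [453.5, 29.6, 108.1]
ee_rot: [0.0, 0.723, 0.69, 0.0]
force: [-0.1, 0.4, -0.7]
grip_width: 0.433
grip_force: 26.6
tcp [453.5  29.6 108.1] yaw_y -0.047 zaxis [ 0. -0. -1.]
d tool [-0.1  1.  64.1]
az 0.0 j6 -0.147
```

```bash
python3 -m jog '[{"tx":0,"ty":1,"tz":15,"ax":0,"ay":0,"az":0,"jaw":1},{"tx":0,"ty":0,"tz":15,"ax":0,"ay":0,"az":0,"jaw":1},{"tx":0,"ty":0,"tz":8,"ax":0,"ay":0,"az":0,"jaw":1},{"tx":0,"ty":0,"tz":0,"ax":0,"ay":0,"az":0,"jaw":1}]' && python3 -m jog '[{"tx":0,"ty":0,"tz":5,"ax":0,"ay":0,"az":0,"jaw":1},{"tx":0,"ty":0,"tz":4,"ax":0,"ay":0,"az":0,"jaw":1}]' && python3 -m jog '[{"tx":0,"ty":0,"tz":4,"ax":0,"ay":0,"az":0,"jaw":1},{"tx":0,"ty":0,"tz":3,"ax":0,"ay":0,"az":0,"jaw":1}]'&& python3 -m jog '[{"tx":0,"ty":0,"tz":3,"ax":0,"ay":0,"az":0,"jaw":1},{"tx":0,"ty":0,"tz":3,"ax":0,"ay":0,"az":0,"jaw":1}]'
```

```text
time_s: 50.32
eef_pos: [454.3, 29.6, 69.9]
ee_rot: [0.0, 0.723, 0.69, 0.0]
force: [1.0, -0.2, -0.3]
grip_width: 0.431
grip_force: 26.6
time_s: 50.58
eef_pos: [454.3, 29.5, 60.7]
ee_rot: [0.0, 0.724, 0.69, 0.0]
force: [0.6, 0.2, -0.8]
grip_width: 0.427
grip_force: 26.6
time_s: 50.82
eef_pos: [454.1, 29.6, 53.4]
ee_rot: [-0.0, 0.724, 0.69, -0.0]
force: [0.0, -0.2, -1.0]
grip_width: 0.432
grip_force: 26.6
time_s: 51.08
eef_pos: [454.2, 29.6, 47.5]
ee_rot: [0.0, 0.724, 0.69, 0.0]
force: [-0.4, -0.3, -0.6]
grip_width: 0.429
grip_force: 26.6
```

```bash
python3 -m jog '[{"tx":0,"ty":0,"tz":2,"ax":0,"ay":0,"az":0,"jaw":1},{"tx":0,"ty":0,"tz":2,"ax":0,"ay":0,"az":0,"jaw":1},{"tx":0,"ty":0,"tz":0,"ax":0,"ay":0,"az":0,"jaw":1}]' && python3 -m jog '[{"tx":0,"ty":0,"tz":0,"ax":0,"ay":0,"az":0,"jaw":-1},{"tx":0,"ty":0,"tz":0,"ax":0,"ay":0,"az":0,"jaw":-1},{"tx":0,"ty":0,"tz":0,"ax":0,"ay":0,"az":0,"jaw":-1},{"tx":0,"ty":0,"tz":-30,"ax":0,"ay":0,"az":0,"jaw":-1},{"tx":0,"ty":0,"tz":-50,"ax":0,"ay":0,"az":0,"jaw":-1}]' && python3 -m jog '[{"tx":0,"ty":0,"tz":-60,"ax":0,"ay":0,"az":0.17,"jaw":-1},{"tx":-25,"ty":0,"tz":0,"ax":0,"ay":0,"az":0.17,"jaw":-1},{"tx":-50,"ty":0,"tz":0,"ax":0,"ay":0,"az":0.17,"jaw":-1},{"tx":-50,"ty":0,"tz":0,"ax":0,"ay":0,"az":0.17,"jaw":-1},{"tx":-50,"ty":0,"tz":0,"ax":0,"ay":0,"az":0.17,"jaw":-1}]'  && python3 -m jog '[{"tx":0,"ty":0,"tz":0,"ax":0,"ay":0,"az":0.17,"jaw":-1},{"tx":0,"ty":0,"tz":0,"ax":0,"ay":0,"az":0.17,"jaw":-1},{"tx":0,"ty":0,"tz":0,"ax":0,"ay":0,"az":0.17,"jaw":-1},{"tx":0,"ty":0,"tz":0,"ax":0,"ay":0,"az":0.17,"jaw":-1},{"tx":0,"ty":0,"tz":0,"ax":0,"ay":0,"az":0,"jaw":-1}]' && python3 - <<'E'
from h import *
togo((448.5,-66.8,110),np.pi/2-0.047)
c=shot('top'); P=cloud(c)
rect(P,(350,560,-95,140),(18,35),'pan'); rect(P,(350,560,-95,-50),(55,85),'tab')
for n,y in (('c0',-26),('c2',29.5),('c1',85)): rect(P,(390,520,y-27,y+27),(50,90),n)
c=shot('side','s4.png'); u,v=proj(c,(454,30,30)).astype(int); g=c['color'][v-45:v+45,u-60:u+60,::-1]; cv2.imwrite('pics/s4.png',cv2.resize(g,None,fx=5,fy=5,interpolation=cv2.INTER_CUBIC))
E
```

```text
time_s: 51.45
eef_pos: [454.1, 29.6, 43.6]
ee_rot: [-0.0, 0.724, 0.69, -0.0]
force: [0.2, -0.3, -0.6]
grip_width: 0.427
grip_force: 26.5
time_s: 52.08
eef_pos: [453.3, 29.7, 123.7]
ee_rot: [-0.001, 0.724, 0.69, -0.001]
force: [1.1, 0.5, 0.3]
grip_width: 1.001
grip_force: 0.0
time_s: 52.7
eef_pos: [369.4, -122.2, 183.7]
ee_rot: [0.0, 0.945, 0.328, 0.0]
force: [0.9, -0.4, 0.3]
grip_width: 0.996
grip_force: 0.0
time_s: 53.32
eef_pos: [370.2, -120.9, 183.7]
ee_rot: [0.0, 1.0, -0.002, 0.0]
force: [0.1, 0.3, 0.1]
grip_width: 1.001
grip_force: 0.0
tcp [ 370.2 -120.9  183.7] yaw_y -1.575 zaxis [ 0. -0. -1.]
d tool [ 78.  -54.5  73.7]
az 0.042 j6 0.957
pan 552 mean [459.2  44.4  26.7] rect [454.2  30.1] [179.8 120.9] 87.2 corners [[389.0, -57.0], [510.0, -63.0], [519.0, 117.0], [398.0, 123.0]]
tab none
c0 98 mean [452.7 -23.8  66.1] rect [452.3 -25.5] [34.6 35.6] 87.0 corners [[434.0, -42.0], [469.0, -44.0], [471.0, -9.0], [435.0, -7.0]]
c2 118 mean [456.8  28.2  65. ] rect [457.   29.7] [36.  33.9] 88.1 corners [[439.0, 12.0], [473.0, 11.0], [474.0, 47.0], [441.0, 48.0]]
c1 120 mean [458.1  85.5  64.9] rect [459.3  86. ] [37.5 35.4] 0.0 corners [[440.0, 104.0], [441.0, 68.0], [478.0, 68.0], [478.0, 104.0]]
```

View pics/s4.png

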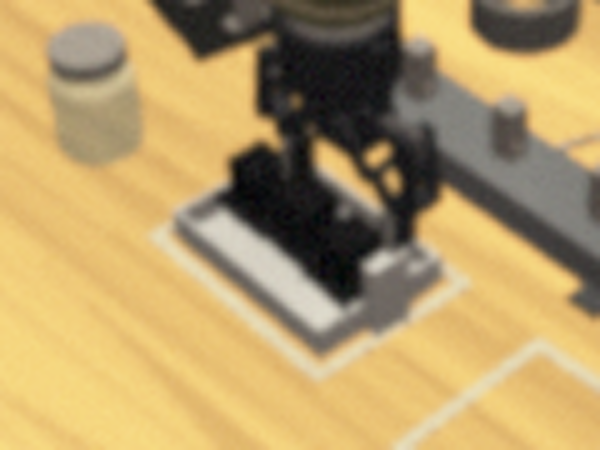

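All three caps stand in the pan on the load outline. Open fingers in y would meet cap0's crown, so I'll grip the tab across its x width instead.

```bash
python3 -m jog '[{"tx":20,"ty":0,"tz":0,"ax":0,"ay":0,"az":-0.17,"jaw":-1},{"tx":20,"ty":0,"tz":0,"ax":0,"ay":0,"az":-0.17,"jaw":-1},{"tx":20,"ty":0,"tz":0,"ax":0,"ay":0,"az":-0.17,"jaw":-1},{"tx":0,"ty":0,"tz":0,"ax":0,"ay":0,"az":-0.17,"jaw":-1},{"tx":0,"ty":0,"tz":0,"ax":0,"ay":0,"az":-0.17,"jaw":-1}]' && python3 -m jog '[{"tx":0,"ty":0,"tz":0,"ax":0,"ay":0,"az":-0.17,"jaw":-1},{"tx":0,"ty":0,"tz":0,"ax":0,"ay":0,"az":-0.17,"jaw":-1},{"tx":0,"ty":0,"tz":0,"ax":0,"ay":0,"az":-0.17,"jaw":-1},{"tx":0,"ty":0,"tz":0,"ax":0,"ay":0,"az":-0.17,"jaw":-1},{"tx":0,"ty":0,"tz":0,"ax":0,"ay":0,"az":0,"jaw":-1}]' && python3 - <<'E'
from h import *
togo((449,-67.8,110),-0.047)
c=shot('top'); P=cloud(c); rect(P,(400,490,-85,-56),(58,80),'tab'); rect(P,(350,560,-95,140),(18,35),'pan')
E
```

```text
time_s: 54.05
eef_pos: [429.0, -111.1, 183.5]
ee_rot: [-0.0, 0.91, 0.414, -0.0]
force: [-0.7, -0.2, -0.2]
grip_width: 1.001
grip_force: 0.0
time_s: 54.68
eef_pos: [428.9, -111.2, 183.6]
ee_rot: [-0.0, 0.723, 0.691, -0.0]
force: [-0.5, -0.5, -0.2]
grip_width: 1.002
grip_force: 0.0
tcp [ 428.9 -111.2  183.6] yaw_y -0.046 zaxis [-0.  0. -1.]
d tool [44.3 18.1 73.6]
az 0.001 j6 -0.473
tab 18 mean [438.2 -64.7  67.4] rect [440.1 -65. ] [16.6 10.2] 0.7 corners [[432.0, -60.0], [432.0, -70.0], [448.0, -70.0], [448.0, -60.0]]
pan 389 mean [461.7  61.1  26.7] rect [454.5  24.3] [194.1 120.2] 88.8 corners [[392.0, -71.0], [513.0, -74.0], [517.0, 120.0], [396.0, 123.0]]
```

```bash
python3 -m jog '[{"tx":22,"ty":9,"tz":10,"ax":0,"ay":0,"az":0,"jaw":-1},{"tx":22,"ty":9,"tz":30,"ax":0,"ay":0,"az":0,"jaw":-1},{"tx":0,"ty":0,"tz":30,"ax":0,"ay":0,"az":0,"jaw":-1},{"tx":0,"ty":0,"tz":0,"ax":0,"ay":0,"az":0,"jaw":-1},{"tx":0,"ty":0,"tz":0,"ax":0,"ay":0,"az":0,"jaw":-1}]' && python3 -c "
from h import *
togo((449,-68.3,42),-0.047)"
```

```text
time_s: 55.35
eef_pos: [449.4, -68.5, 114.7]
ee_rot: [0.001, 0.724, 0.69, 0.0]
force: [1.1, -0.5, 0.1]
grip_width: 1.0
grip_force: 0.0
tcp [449.4 -68.5 114.7] yaw_y -0.048 zaxis [ 0.001 -0.001 -1.   ]
d tool [ 0.3 -0.5 72.7]
az -0.001 j6 -0.362
```

```bash
python3 -m jog '[{"tx":0,"ty":0,"tz":30,"ax":0,"ay":0,"az":0,"jaw":-1},{"tx":0,"ty":0,"tz":30,"ax":0,"ay":0,"az":0,"jaw":-1},{"tx":0,"ty":0,"tz":12,"ax":0,"ay":0,"az":0,"jaw":-1},{"tx":0,"ty":0,"tz":0,"ax":0,"ay":0,"az":0,"jaw":-1},{"tx":0,"ty":0,"tz":0,"ax":0,"ay":0,"az":0,"jaw":1}]' 60 && python3 -m jog '[{"tx":0,"ty":0,"tz":0,"ax":0,"ay":0,"az":0,"jaw":1},{"tx":0,"ty":0,"tz":0,"ax":0,"ay":0,"az":0,"jaw":1},{"tx":0,"ty":0,"tz":0,"ax":0,"ay":0,"az":0,"jaw":1},{"tx":0,"ty":0,"tz":0,"ax":0,"ay":0,"az":0,"jaw":1}]' && python3 - <<'E'
from h import *
# tab target for pan on wait mark (440.8,-263.8) yaw -0.012; tool sits 1.5 mm outside tab centre
Y=np.array([.012,1.,0]); t=np.array([440.8,-263.8,0])-98.5*Y; print(t)
togo([t[0],t[1],42],-0.012)
E
```

```text
time_s: 55.98
eef_pos: [449.6, -68.5, 42.8]
ee_rot: [0.001, 0.724, 0.69, 0.0]
force: [-0.9, -0.1, -0.7]
grip_width: 0.818
grip_force: 0.0
time_s: 56.48
eef_pos: [449.4, -68.3, 42.5]
ee_rot: [0.001, 0.724, 0.69, 0.0]
force: [-1.4, 0.9, 6.6]
grip_width: 0.407
grip_force: 60.4
[ 439.618 -362.3      0.   ]
tcp [449.4 -68.3  42.5] yaw_y -0.047 zaxis [ 0.001 -0.001 -1.   ]
d tool [-294.1    4.1    0.6]
az -0.035 j6 -0.363
```

```bash
python3 -m jog '[{"tx":-6,"ty":0,"tz":0,"ax":0,"ay":0,"az":0,"jaw":1},{"tx":-12,"ty":0,"tz":0,"ax":0,"ay":0,"az":0,"jaw":1},{"tx":-18,"ty":0,"tz":0,"ax":0,"ay":0,"az":0,"jaw":1},{"tx":-22,"ty":0,"tz":0,"ax":0,"ay":0,"az":0,"jaw":1},{"tx":-22,"ty":0,"tz":0,"ax":0,"ay":0,"az":0,"jaw":1}]' && python3 -m jog '[{"tx":-22,"ty":0.5,"tz":0,"ax":0,"ay":0,"az":0,"jaw":1},{"tx":-22,"ty":0.5,"tz":0,"ax":0,"ay":0,"az":0,"jaw":1},{"tx":-22,"ty":0.5,"tz":0,"ax":0,"ay":0,"az":0,"jaw":1},{"tx":-22,"ty":0.5,"tz":0,"ax":0,"ay":0,"az":0,"jaw":1},{"tx":-22,"ty":0.5,"tz":0,"ax":0,"ay":0,"az":0,"jaw":1}]' && python3 -c "
from h import *
togo((439.6,-362.3,42),-0.012)"
```

```text
time_s: 57.1
eef_pos: [445.5, -147.5, 42.4]
ee_rot: [-0.0, 0.724, 0.69, 0.001]
force: [0.8, 10.0, 9.1]
grip_width: 0.411
grip_force: 60.7
time_s: 57.72
eef_pos: [442.7, -257.3, 42.4]
ee_rot: [-0.001, 0.724, 0.69, 0.001]
force: [0.3, 10.5, 9.4]
grip_width: 0.407
grip_force: 60.7
tcp [ 442.7 -257.3   42.4] yaw_y -0.047 zaxis [ 0.     0.002 -1.   ]
d tool [-1.05e+02  1.80e+00  1.00e-01]
az -0.035 j6 -0.711
```

```bash
python3 -m jog '[{"tx":-22,"ty":0.5,"tz":0,"ax":0,"ay":0,"az":0,"jaw":1},{"tx":-22,"ty":0.5,"tz":0,"ax":0,"ay":0,"az":-0.01,"jaw":1},{"tx":-22,"ty":0.5,"tz":0,"ax":0,"ay":0,"az":-0.01,"jaw":1},{"tx":-18,"ty":0,"tz":0,"ax":0,"ay":0,"az":-0.01,"jaw":1},{"tx":-13,"ty":0,"tz":0,"ax":0,"ay":0,"az":-0.005,"jaw":1}]' && python3 -m jog '[{"tx":-7,"ty":0,"tz":0,"ax":0,"ay":0,"az":0,"jaw":1},{"tx":0,"ty":0,"tz":0,"ax":0,"ay":0,"az":0,"jaw":1},{"tx":0,"ty":0,"tz":0,"ax":0,"ay":0,"az":0,"jaw":1}]' && python3 - <<'E'
from h import *
togo((439.6,-362.3,42),-0.012)
c=shot('top'); P=cloud(c); rect(P,(340,560,-340,-120),(18,35),'pan')
rect(P,(390,520,-350,-130),(50,80),'caps')
E
```

```text
time_s: 58.35
eef_pos: [440.7, -354.2, 42.4]
ee_rot: [-0.001, 0.711, 0.703, 0.001]
force: [0.1, 10.4, 10.4]
grip_width: 0.412
grip_force: 60.8
time_s: 58.72
eef_pos: [440.6, -361.8, 42.5]
ee_rot: [0.0, 0.711, 0.703, 0.0]
force: [0.2, 3.9, 6.9]
grip_width: 0.408
grip_force: 60.3
tcp [ 440.6 -361.8   42.5] yaw_y -0.012 zaxis [ 0.001  0.    -1.   ]
d tool [-0.5 -1.   0.5]
az 0.0 j6 -0.882
pan 328 mean [ 459.  -218.9   26.1] rect [ 441.9 -247.6] [150.  118.2] 89.6 corners [[382.0, -322.0], [500.0, -323.0], [502.0, -173.0], [383.0, -172.0]]
caps 192 mean [ 446.  -226.7   65.1] rect [ 445.9 -235.4] [35.6 90.1] 3.5 corners [[425.0, -192.0], [431.0, -281.0], [466.0, -279.0], [461.0, -189.0]]
```

Release, retreat up and back, and check everything.

```bash
python3 -m jog '[{"tx":0,"ty":0,"tz":0,"ax":0,"ay":0,"az":0,"jaw":-1},{"tx":0,"ty":0,"tz":0,"ax":0,"ay":0,"az":0,"jaw":-1},{"tx":0,"ty":0,"tz":0,"ax":0,"ay":0,"az":0,"jaw":-1},{"tx":0,"ty":0,"tz":-30,"ax":0,"ay":0,"az":0,"jaw":-1},{"tx":0,"ty":0,"tz":-50,"ax":0,"ay":0,"az":0,"jaw":-1}]' && python3 -m jog '[{"tx":0,"ty":0,"tz":-55,"ax":0,"ay":0,"az":0,"jaw":-1},{"tx":-30,"ty":-40,"tz":-30,"ax":0,"ay":0,"az":0,"jaw":-1},{"tx":-30,"ty":-50,"tz":-30,"ax":0,"ay":0,"az":0,"jaw":-1},{"tx":-20,"ty":-50,"tz":0,"ax":0,"ay":0,"az":0,"jaw":-1},{"tx":0,"ty":0,"tz":0,"ax":0,"ay":0,"az":0,"jaw":-1}]' && python3 - <<'E'
from h import *
c=shot('top','t5.png'); P=cloud(c); rect(P,(340,560,-375,-120),(18,35),'pan'); rect(P,(340,560,-390,-320),(58,80),'tab')
rect(P,(390,520,-340,-130),(50,80),'caps')
rect(P,(540,700,270,400),(120,150),'handle'); rect(P,(540,700,270,400),(60,85),'bridge')
for n,b in dict(jar=(380,500,200,320),oil=(560,680,-360,-250),spray=(680,780,-380,-280)).items(): rect(P,b,(60,200),n)
tape(c,(330,550,-390,-130),'wait')
cv2.imwrite('pics/t5.png',cv2.resize(c['color'][80:300,100:360,::-1],None,fx=2.5,fy=2.5,interpolation=cv2.INTER_CUBIC))
E
```

```text
time_s: 59.4
eef_pos: [439.7, -361.4, 121.3]
ee_rot: [-0.002, 0.711, 0.703, 0.0]
force: [0.3, -0.9, 0.9]
grip_width: 1.0
grip_force: 0.0
time_s: 60.02
eef_pos: [299.1, -440.2, 235.5]
ee_rot: [0.0, 0.713, 0.701, -0.0]
force: [-0.4, -0.0, 0.1]
grip_width: 1.0
grip_force: 0.0
pan 680 mean [ 442.9 -263.9   26.3] rect [ 441.7 -266.5] [186.9 119.8] 89.1 corners [[380.0, -359.0], [500.0, -361.0], [503.0, -174.0], [383.0, -172.0]]
tab 104 mean [ 440.3 -345.1   66.2] rect [ 441.6 -344. ] [45.1 36.5] 86.6 corners [[422.0, -365.0], [458.0, -368.0], [461.0, -323.0], [425.0, -320.0]]
caps 358 mean [ 443.  -263.1   65.2] rect [ 444.5 -264.2] [146.6  39.1] 87.9 corners [[422.0, -337.0], [461.0, -338.0], [467.0, -192.0], [428.0, -190.0]]
handle 60 mean [621.9 328.5 131.4] rect [622.1 330. ] [23.  25.5] 89.3 corners [[609.0, 319.0], [635.0, 318.0], [635.0, 341.0], [610.0, 342.0]]
bridge 154 mean [620.4 323.9  72.2] rect [622.8 329.9] [30.6 78.3] 0.6 corners [[607.0, 369.0], [608.0, 291.0], [639.0, 291.0], [638.0, 369.0]]
jar 375 mean [428.5 253.9  92.4] rect [429.8 255.9] [66.8 65.9] 33.5 corners [[384.0, 265.0], [420.0, 210.0], [476.0, 247.0], [439.0, 302.0]]
oil 425 mean [ 619.8 -303.8   87.7] rect [ 621.4 -304.8] [74.  75.3] 22.1 corners [[573.0, -284.0], [601.0, -354.0], [670.0, -326.0], [642.0, -256.0]]
spray 492 mean [ 731.6 -312.3  152.8] rect [ 739.4 -315.6] [61. 59.] 39.0 corners [[697.0, -312.0], [734.0, -358.0], [782.0, -319.0], [745.0, -274.0]]
wait 797 [ 442.  -267.1] [157.9 229. ] 0.5 [[362.0, -153.0], [364.0, -382.0], [522.0, -381.0], [520.0, -152.0]]
```

View pics/t5.png

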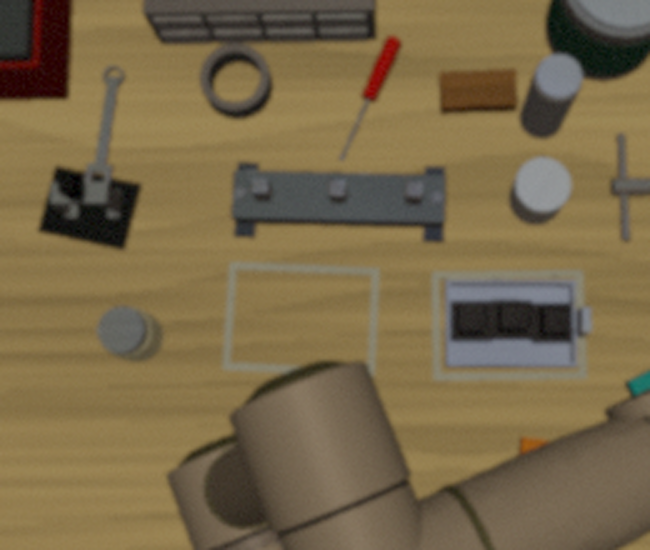

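The pan with its three caps sits square in the wait outline at (510,322). The stubs are bare, the puller is upright on its mat at (97,190), and the bystanders haven't moved.

```bash
python3 -c "
from rig import finish_job
print(finish_job())"
```

```text
the job is handed in; nothing more can be done
None
```

The job is handed in: all three caps are in the pan, the pan is back square in its waiting outline, the puller is upright on its mat, and no verdict came back.

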